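# Load the hanging carriers into the bench drying tunnel

### The arm

A 6-joint arm with a two-finger parallel gripper is mounted at the origin on a cart in front of the work surface, level with it; the furniture and walls round the work are solid. World frame = base frame: x ahead of the robot, y to its left, z up, the work surface at z = 0. Lengths are in m, angles in rad, forces in N, time in s.
With the tool pointing down it reaches from about 0.35 to 0.85 m from the base axis. Payload 8.1 kg.
Tool frame: the origin (TCP) lies on the centre line of the jaws, within the pads' length; the fingertips stand robot.finger_overhang ahead of it and the grasp point (between the pads) lies 5 mm behind it (robot.finger_overhang is the distance from the TCP to the fingertips, in m); z points along the fingers, y is the direction in which the jaws open and shut (so a half turn about z gives the same grasp; the last joint's range is limited). The gripper opens to 93 mm and grips with 3 to 60 N. Pads are 15 mm wide; open, the fingers measure 128 mm over their backs; the gripper's body (75 mm by 188 mm) begins 65 mm behind the grasp point.
Start: joints at [1.224, 0.13, 1.488, -0, 1.523, -0.085], TCP at [0.155, 0.58, 0.233] pointing down, gripper open.
Joint ranges: [-2.96, 2.96], [-0.89, 2.26], [0.02, 2.5], [-1.34, 4.48], [0, 2.73], [-2.66, 2.66]. Speed limits (rad/s): [2.39, 2.39, 2.79, 3.14, 3.14, 3.14].

### API

Orientations are given as a rotation vector (axis times angle).
In Python, from plant import robot gives the robot as it stands. The module is installed in compiled form; this text tells all that it offers.
- The arm moves only by the tool carry_out, never from a script. Its argument "commands" is a list that holds one entry, the list of rows, each a list of 4 numbers: the shift along the tool's x, y, z in cm, then the turn about the tool's z in degrees. In form: [[[tx, ty, tz, roll], ...]]. A call has 1 to 20 rows; each row shifts and turns the commanded pose from where the row before left it, along the tool's axes as they then stand; what a row does not reach is not made up. A row lasts 1/12 s, in which the tool goes at most 41.7 mm and 7.16 degrees, less where a joint would pass 70% of its speed; a pose out of reach is approached as far as the arm can. A call is refused whole if a number of a shift passes 4.17 or a number of a turn 7.16, either way. A call with a gripper value outside its range is refused whole. "claw" is the finger opening in cm, from 0 to 9.3, set as the call begins (left out, the last holds). The fingers move at their own pace and stop on an object; "grip_force" is the grip in N (left out, the last holds). Time passes only in rows, so rows that do not move let the fingers close. It gives the time, the measured TCP pose, the force and the opening at its end, in the units of the state.
- robot.read_state(): the state, without advancing time (a new reading comes with each control period).
- robot.read_camera(name): name is "scene" or "top"; returns the picture (400x640x3 uint8, red, green, blue); there is no depth.
- robot.camera_params(name): a dict with "mtx" (3x3 intrinsics, pixels), "dist_coeffs" ([k1, k2, p1, p2, k3] as OpenCV has them; the pictures are not rectified), "R" (3x3) and "t" (3): a world point X has camera coordinates R X + t. Camera axes: x right, y down, z forward; pixel columns grow to the right and rows downward; lengths in m; the calibration is good to about 2 mm. A picture is of the moment at which its call begins. camera_params takes no time and is no camera call.
- robot.close_job(): hands the job in, once; it reports no verdict.
The state is a dict: "t": time; "q": joint angles; "dq": joint speeds; "joint_torque": joint torques, N m; "tool_pos": TCP position; "orientation": TCP orientation; "force": force on the tool from outside, world axes, zero at the start; "wrist_torque": the same for the moment, N m; "opening": finger opening in m.
Only numpy, scipy, OpenCV 4.12 (cv2) and the standard library are available. Lean on these libraries where they do the work, as an engineer would, in place of code of your own. Each camera call takes 0.05 s, during which the arm holds its last target.

### The job

Load every hanging specimen carrier that stands on the bench into the drying tunnel: hook it onto the part of the rail that sticks out, push it along the rail through the spring flaps and leave it hanging free under one of the four pairs of index lines on the roof, its grip in line with them and each carrier at a pair of its own, with the flaps shut behind it. When all are in, press the white button on the control pod fully down to start the blower. Leave the other things on the bench alone.

Things in the scene. Friction and masses are not known exactly. Their poses are not given: they have to be found in the camera images.
- tunnel: Drying tunnel fixed to the bench: white box 80 mm wide (x), 246 long (y), 106 high, clear front window, slotted roof, blower at the back, grey control pod in front (60 mm high, x to -0.088, y -0.110 to -0.034). Origin on the bench under the rail; own x square to the rail towards the blower, away from the robot; own y along the rail towards the entrance. Base plate 8 mm, y to 0.111
- entrance (a point): Point on the rail's axis (z 0.083) in the entrance face, own y = 0.100 of the tunnel. The round steel rail, 10 mm thick, runs along own x = 0 from the closed end (y = -0.136) through the entrance out to y = 0.203, where an end stop 17 mm wide closes it (to y = 0.211). Inner walls stand at own x = -0.035 and 0.035
- rail_load (a point): Point on top of the outside part of the rail (z = 0.088) at own y = 0.155 of the tunnel, with room to hook a carrier on in front of the flaps; bare bench below
- mark_1 (a point): Point on top of the rail (z = 0.088) between the first pair of black index lines on the roof, at own y = 0.039 of the tunnel. The pairs are 47 mm apart, on either side of the roof's slot over the rail, 23 mm wide and open at the entrance, through which a carrier's grip stands out. Roof underside z = 0.102, top 0.106, slot trim to 0.109
- mark_2 (a point): The same at the second pair of index lines, own y = -0.008 of the tunnel
- mark_3 (a point): The same at the third pair of index lines, own y = -0.055 of the tunnel
- mark_4 (a point): The same at the innermost pair of index lines, own y = -0.102 of the tunnel
- flap_far (a joint): Hinge of the spring flap leaf on the blower's side, rad: 0 shut, up to 1.6 swung into the tunnel (inwards only). The two grey leaves, 29 mm wide, have upright hinges at own x = 0.030 and -0.030, reach from z = 0.011 to 0.073 (below the rail) and meet in the middle. About 2 N opens them; they shut once a carrier's rear edge is 30 mm past the face
- flap_near (a joint): Hinge of the spring flap leaf on the pod's side, as flap_far
- start (a joint): White spring push button on the control pod, m: 0 released, 0.006 fully down (about 5 N); it comes up again when let go
- start_top (a point): Centre of the button's top face, 26 mm in diameter; press straight down
- carrier_a: Hanging carrier (may be absent): aluminium C, about 0.22 kg, 125 mm high, standing on its base plate 42 (own x) by 40 mm (own y), 5 thick, with a fixed ceramic disc on it; pins to 21 mm. Origin: centre of the underside. A strip at own x = -0.0155 (3 thick) carries the hook; the own +x side is open between pins and hook, so the rail enters from there. Hung, it hangs upright, origin at z = 0.022
- seat_a (a point): Middle of the hook's seat of carrier_a, 66 mm above its origin at own x = y = 0; rests on the rail's top when hung. The hook is an inverted U 36 mm long along own y, inside own x = -0.010 to 0.010, its top at 71 mm; the lip at +x reaches down to 55.5 mm, the other to 59.5
- grip_a (a point): Middle of the part of carrier_a's black grip block that stays above the roof, 108 mm above its origin. The block is 12 mm (own x) by 26 mm (own y), upright, from 71 to 124.5 mm above the origin; from 87 mm up it is clear above the roof when hung; the other carriers alike
- carrier_b: As carrier_a (may be absent)
- seat_b (a point): The same for carrier_b
- carrier_c: As carrier_a (may be absent)
- seat_c (a point): The same for carrier_c
- carrier_d: As carrier_a (may be absent)
- seat_d (a point): The same for carrier_d
- mouse: Black computer mouse, 108 by 61 mm, 39 high; a bystander, to be left alone; origin under its centre
- sample_pot_2: White sample pot, 54 mm by 68 mm high; a bystander, to be left alone; origin under its centre
- weigh_boats: Stack of weighing boats, 63 mm square; a bystander, to be left alone; origin under its centre
- amber_bottle_2: Amber bottle, 58 mm by 118 mm high; a bystander, to be left alone; origin under its centre
Things that resemble listed ones, but are neither listed nor needed, are in the scene too. What is shaped like the carrier_b but green is not meant. What is shaped like the carrier_a but purple is not meant.

How it is judged:
On the way, in this order (a step that is already met when the one before it is completed fails the run):
1. every carrier hangs at index lines inside the tunnel, let go, with both flaps shut ((distance between seat_a and mark_1 below 0.01 m or distance between seat_a and mark_2 below 0.01 m or distance between seat_a and mark_3 below 0.01 m or distance between seat_a and mark_4 below 0.01 m) and angle between each of carrier_a, carrier_b, carrier_c, carrier_d's own z axis and vertical below 0.15 rad and linear speed of each of carrier_a, carrier_b, carrier_c, carrier_d below 0.03 m/s and contact force between each of carrier_a, carrier_b, carrier_c, carrier_d and the fingers below 0.1 N and (distance between seat_b and mark_1 below 0.01 m or distance between seat_b and mark_2 below 0.01 m or distance between seat_b and mark_3 below 0.01 m or distance between seat_b and mark_4 below 0.01 m) and (distance between seat_c and mark_1 below 0.01 m or distance between seat_c and mark_2 below 0.01 m or distance between seat_c and mark_3 below 0.01 m or distance between seat_c and mark_4 below 0.01 m) and (distance between seat_d and mark_1 below 0.01 m or distance between seat_d and mark_2 below 0.01 m or distance between seat_d and mark_3 below 0.01 m or distance between seat_d and mark_4 below 0.01 m) and value of joint each of flap_far, flap_near below 0.08 rad), for 0.3 s.
2. the start button is pressed down (value of joint start above 0.0042 m), for 0.05 s.
At the end, for the whole second after the job is handed in: Each carrier present hangs let go and at rest on the rail, its hook's middle within 10 mm of the rail point at one of the four marks, within 0.15 rad of upright; both flaps are shut (under 0.08 rad); the button, pressed over 4.2 mm after the loading, is up again (all of step 1 and value of joint start below 0.002 m); the robot touches nothing.
It fails at once if a bystander is moved by more than 3 cm (distance of any of mouse, sample_pot_2, weigh_boats, amber_bottle_2 from where it was at the start of the episode above 0.03 m).
Of carrier_a, carrier_b, carrier_c, carrier_d only 3 to 4 are there at a start; the rules pass over those that are not, and their reading is None.
At some moment in a run one of carrier_a, carrier_b, carrier_c, carrier_d may be knocked a few centimetres aside while the robot is not near it.
It also fails if it takes over 208 s, if anything falls off the work surface, if the arm or the gripper's body presses on something with over 40 N, if the wrist force passes 120 N, or if a joint passes its speed limit or range.

## Working session

There is one attempt and no reset: what is moved stays moved. The work goes in short steps, Python scripts to look and compute and a tool call to move; the robot and the scene stay as the last step left them, time stands still between calls to the robot, and variables do not carry over. Pictures are saved under pics/ and viewed, and the job is handed in when it is done.

Besides the shell and the picture viewer there is one more tool, called in YAML: its name, and indented under it one key for each argument. carry_out: Moves the arm, as the interface text tells. Its arguments: {"type":"object","properties":{"commands":{"type":"array","items":{"type":"array","items":{"type":"array","items":{"type":"number"}}}},"claw":{"type":"number"},"grip_force":{"type":"number"}},"required":["commands"]}

```bash
mkdir -p pics; cat > h.py <<'E'
import numpy as np, cv2
from plant import robot
def P(n):
    c=robot.camera_params(n); return [np.array(c[k],float) for k in("mtx","dist_coeffs","R","t")]
def proj(n,X):
    m,d,R,t=P(n); return cv2.projectPoints(np.array(X,float).reshape(-1,3),cv2.Rodrigues(R)[0],t,m,d)[0].reshape(-1,2)
def back(n,uv,z):
    m,d,R,t=P(n); u=cv2.undistortPoints(np.array(uv,float).reshape(-1,1,2),m,d).reshape(-1,2)
    C=-R.T@t.ravel(); D=np.c_[u,np.ones(len(u))]@R
    return C+D*((z-C[2])/D[:,2])[:,None]
def snap(n,f):
    im=robot.read_camera(n); cv2.imwrite(f,im[:,:,::-1]); return im
E
python3 - <<'E'
from h import *
for n in("scene","top"):
    snap(n,f"pics/{n}0.png"); m,d,R,t=P(n); print(n,m.ravel(),d,-R.T@t.ravel(),R)
s=robot.read_state(); print(s, robot.finger_overhang)
E
```

```text
scene [495.00140069   0.         318.60030577   0.         495.00140069
 193.38471634   0.           0.           1.        ] [-0.01176055  0.          0.          0.          0.        ] [ 0.10948483 -1.0134144   0.78318998] [[ 0.89990054 -0.43608263  0.00331212]
 [-0.22412474 -0.46899252 -0.85429159]
 [ 0.37409508  0.76803513 -0.51978353]]
top [371.77899285   0.         321.57533332   0.         371.77899285
 195.10567259   0.           0.           1.        ] [-0.07307506  0.          0.          0.          0.        ] [0.47065807 0.00195378 1.26215513] [[-0.00394177 -0.99960548 -0.02780907]
 [-0.99355824  0.00706443 -0.11310224]
 [ 0.11325407  0.02718411 -0.99319411]]
{'t': 0.1, 'q': array([ 1.22359878e+00,  1.31131930e-01,  1.48915802e+00, -1.77249467e-05,
        1.52300932e+00, -8.54300340e-02]), 'dq': array([-0.00028964, -0.00312007, -0.00295297, -0.00131144, -0.00035827,
        0.00068779]), 'joint_torque': array([ 1.13695321e-03, -5.61338925e+01, -4.93094623e+01,  7.72024132e-02,
        2.91555509e-02, -2.38509926e-05]), 'tool_pos': array([0.15510647, 0.57909411, 0.23167147]), 'orientation': array([-4.09963456e-01, -3.11437550e+00,  2.62394885e-03]), 'force': array([0.80593189, 0.74260799, 0.17667924]), 'wrist_torque': array([ 0.00748568,  0.03684321, -0.02507603]), 'opening': 0.09329315778945511} 0.014
```

View pics/scene0.png

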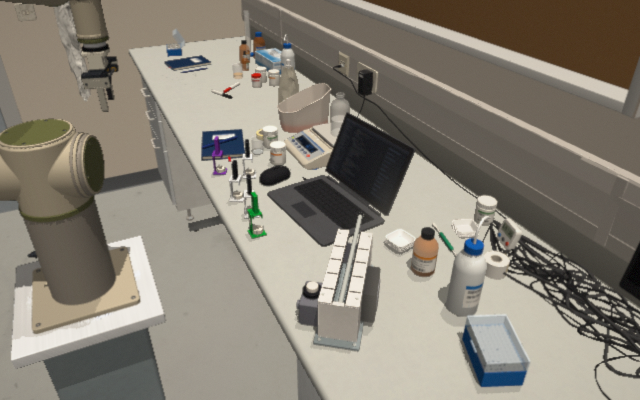

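View pics/top0.png

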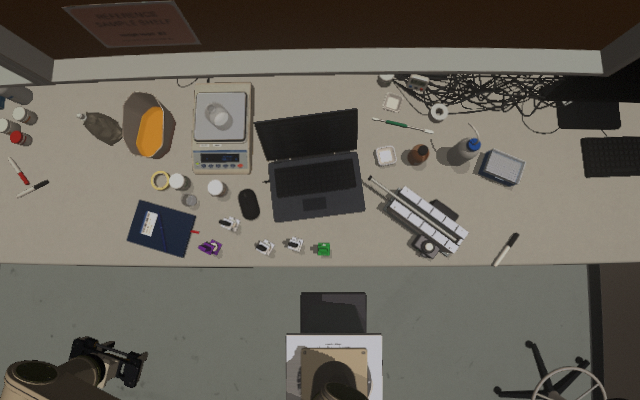

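```bash
python3 - <<'E'
from h import *
a=cv2.imread("pics/top0.png"); b=cv2.imread("pics/scene0.png")
cv2.imwrite("pics/t1.png",cv2.resize(a[205:270,185:345],None,fx=5,fy=5,interpolation=cv2.INTER_CUBIC))
cv2.imwrite("pics/t2.png",cv2.resize(a[165:265,355:480],None,fx=6,fy=6,interpolation=cv2.INTER_CUBIC)[:600])
cv2.imwrite("pics/s1.png",cv2.resize(b[130:245,195:295],None,fx=5,fy=5,interpolation=cv2.INTER_CUBIC))
cv2.imwrite("pics/s2.png",cv2.resize(b[210:350,290:390],None,fx=4,fy=4,interpolation=cv2.INTER_CUBIC))
E
```

```text
(no output)
```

View pics/t1.png

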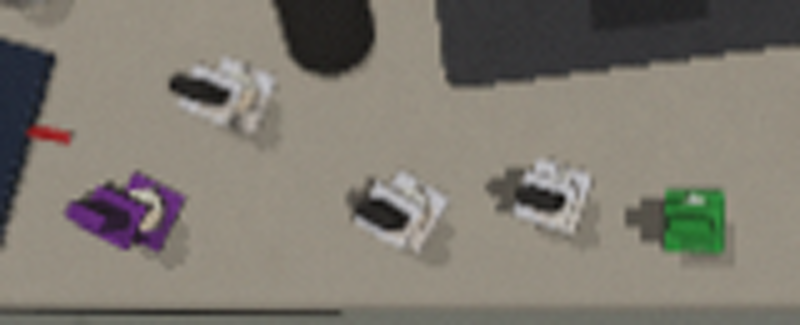

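View pics/t2.png

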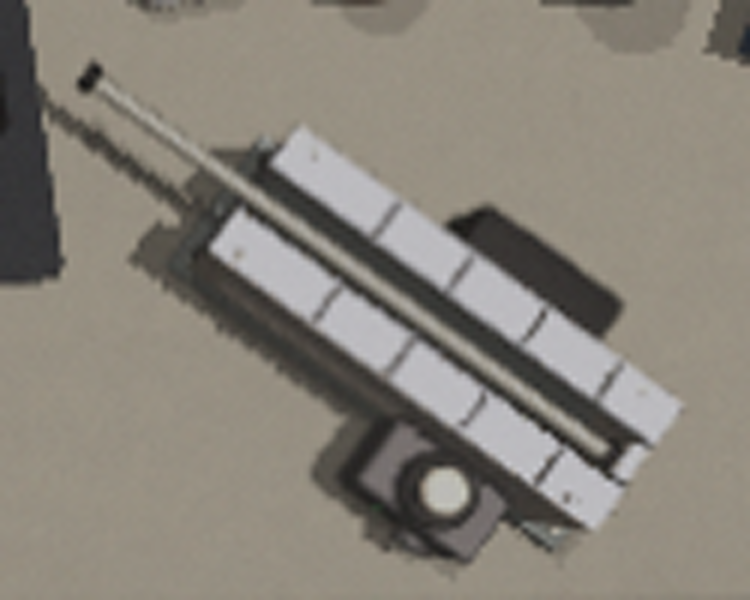

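View pics/s1.png

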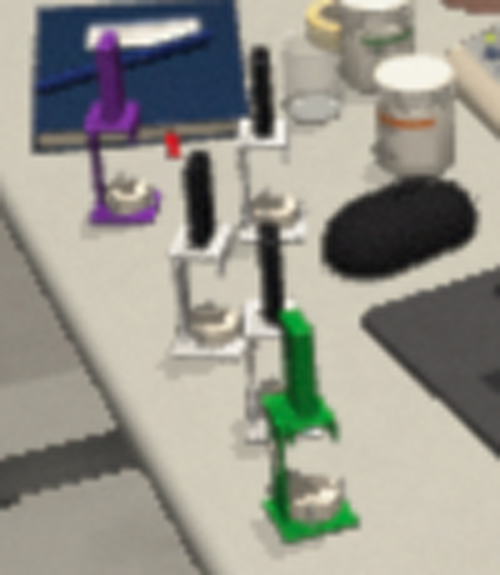

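View pics/s2.png

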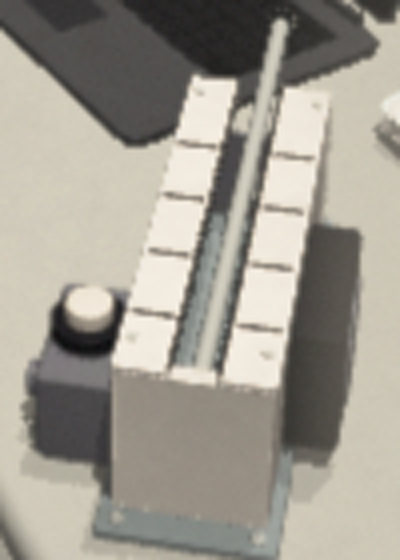

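```bash
cat > tun.py <<'E'
from h import *
from scipy.optimize import least_squares
def T(p,q):
    c,s=np.cos(p[2]),np.sin(p[2]); q=np.atleast_2d(q); return np.c_[p[0]+c*q[:,0]-s*q[:,1],p[1]+s*q[:,0]+c*q[:,1],q[:,2]]
E
python3 - <<'E'
from tun import *
up=lambda a,k,o:(np.array(a,float)+.5)/k-.5+np.array(o)
tp=up([(302,125),(208,245),(598,530),(683,405),(388,222),(462,275),(537,325),(611,380),(327,303),(400,357),(475,410),(548,468)],6,(355,165))
yl=[.039,-.008,-.055,-.102]
tq=[(.04,.1,.106),(-.04,.1,.106),(-.04,-.146,.106),(.04,-.146,.106)]+[(.026,y,.106) for y in yl]+[(-.026,y,.106) for y in yl]
sp=up([(195,77),(330,93),(112,370),(283,387),(200,146),(184,197),(167,252),(153,315),(292,156),(282,209),(272,266),(260,327)],4,(290,210))
sq=[(-.04,.1,.106),(.04,.1,.106),(-.04,-.146,.106),(.04,-.146,.106)]+[(-.026,y,.106) for y in yl]+[(.026,y,.106) for y in yl]
def f(p,w=(1,1)):
    return np.r_[w[0]*(proj("top",T(p,tq))-tp).ravel(),w[1]*(proj("scene",T(p,sq))-sp).ravel()]
for w in((1,1),(1,0),(0,1)):
    r=least_squares(f,[.5,-.25,-.63],args=(w,)); print(w,r.x,np.sqrt(np.mean(r.fun**2)))
p=least_squares(f,[.5,-.25,-.63]).x; np.save("tun.npy",p)
print(f(p).reshape(-1,2).round(1).tolist())
for y in (.207,.155,.1,.039,-.102): print(y,T(p,(0,y,.088)),proj("top",T(p,(0,y,.088))),proj("scene",T(p,(0,y,.088))))
# stop centre & button
print(proj("top",T(p,(0,.207,.083))), up((90,77),6,(355,165)))
b1=up((445,492),6,(355,165)); b2=up((91,305),4,(290,210))
# triangulate
for z in(.06,.065,.07,.075,.08): print(z,back("top",b1,z)[0],back("scene",b2,z)[0])
E
```

```text
(1, 1) [ 0.53791747 -0.28372088 -0.64291318] 0.676628530634064
(1, 0) [ 0.53744132 -0.28437248 -0.64734591] 0.4773302777380893
(0, 1) [ 0.53837781 -0.28297709 -0.64076667] 0.43341450209706794
[[0.0, 0.4], [0.9, 0.9], [0.7, 0.6], [1.0, 0.5], [-0.9, -0.7], [-0.9, -0.6], [-1.1, 0.0], [-1.1, -0.1], [-0.4, -0.8], [-0.2, -0.8], [-0.3, -0.6], [-0.0, -1.2], [-0.7, 0.8], [-0.4, 0.7], [-0.1, 0.2], [-1.7, 1.7], [-0.1, -0.2], [0.6, 0.0], [1.2, 0.3], [0.8, -0.3], [0.0, 0.1], [-0.0, 0.0], [-0.2, -0.0], [-0.2, 0.1]]
0.207 [[ 0.66202009 -0.11804789  0.088     ]] [[369.16855177 176.87179615]] [[359.77808089 213.14694349]]
0.155 [[ 0.63084456 -0.15966622  0.088     ]] [[382.44718984 186.45908451]] [[357.2144858  224.68119462]]
0.1 [[ 0.59787043 -0.20368562  0.088     ]] [[396.56442896 196.66847694]] [[354.29375525 237.81893748]]
0.039 [[ 0.56129913 -0.25250713  0.088     ]] [[412.29268009 208.0633973 ]] [[350.77114373 253.65925764]]
-0.102 [[ 0.47676546 -0.36535685  0.088     ]] [[448.82613825 234.6172719 ]] [[341.24343997 296.47701328]]
[[369.01386394 177.12419036]] [369.58333333 177.41666667]
0.06 [ 0.43931855 -0.30796071  0.06      ] [ 0.45098755 -0.28347614  0.06      ]
0.065 [ 0.4394489  -0.30667171  0.065     ] [ 0.44862646 -0.2885228   0.065     ]
0.07 [ 0.43957924 -0.30538272  0.07      ] [ 0.44626537 -0.29356945  0.07      ]
0.075 [ 0.43970959 -0.30409372  0.075     ] [ 0.44390429 -0.29861611  0.075     ]
0.08 [ 0.43983994 -0.30280473  0.08      ] [ 0.4415432  -0.30366277  0.08      ]
```

```bash
cat > car.py <<'E'
from tun import *
import sys
def carfit(top_pts,scene_pts,p0):
    """pts: list of (own xyz, uv)"""
    def f(p):
        r=[]
        for n,L in(("top",top_pts),("scene",scene_pts)):
            if L: r.append((proj(n,T(p,[a for a,_ in L]))-np.array([b for _,b in L],float)).ravel())
        return np.concatenate(r)
    s=least_squares(f,p0); return s.x,f(s.x)
E
python3 - <<'E'
from h import *
a=cv2.imread("pics/top0.png"); b=cv2.imread("pics/scene0.png")
for i,(u,v) in enumerate([(228,224),(264,247),(294,244)]):
    cv2.imwrite(f"pics/tc{i}.png",cv2.resize(a[v-15:v+15,u-20:u+20],None,fx=16,fy=16,interpolation=cv2.INTER_CUBIC))
cv2.imwrite("pics/sc.png",cv2.resize(b[135:225,225:285],None,fx=8,fy=8,interpolation=cv2.INTER_CUBIC)[:600])
E
python3 - <<'E'
import cv2,numpy as np
ims=[cv2.imread(f"pics/tc{i}.png")[:, :] for i in range(3)]
s=cv2.imread("pics/sc.png");print(s.shape)
big=np.zeros((600,800,3),np.uint8)
for i,m in enumerate(ims[:2]): pass
cv2.imwrite("pics/tcAll.png",np.vstack([np.hstack([cv2.resize(ims[0],(400,300)),cv2.resize(ims[1],(400,300))]),np.hstack([cv2.resize(ims[2],(400,300)),np.zeros((300,400,3),np.uint8)])]))
E
```

```text
(600, 480, 3)
```

View pics/tcAll.png

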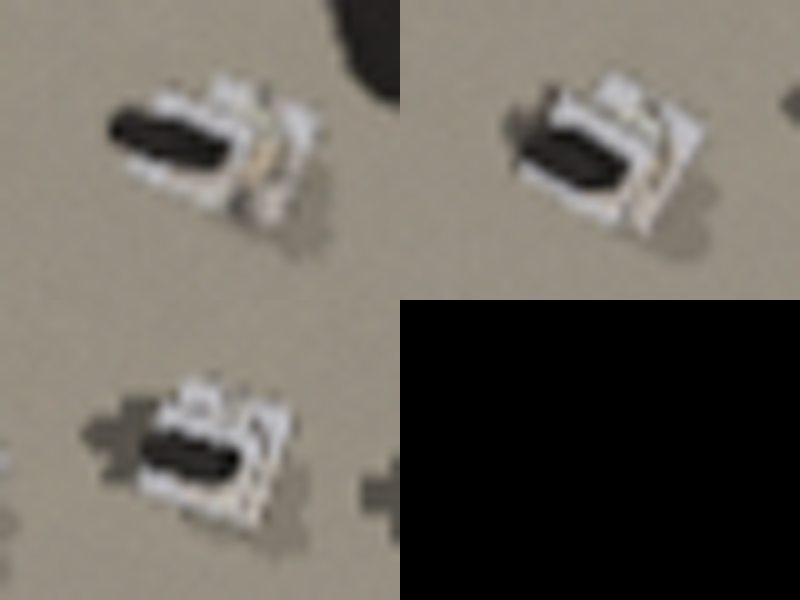

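View pics/sc.png

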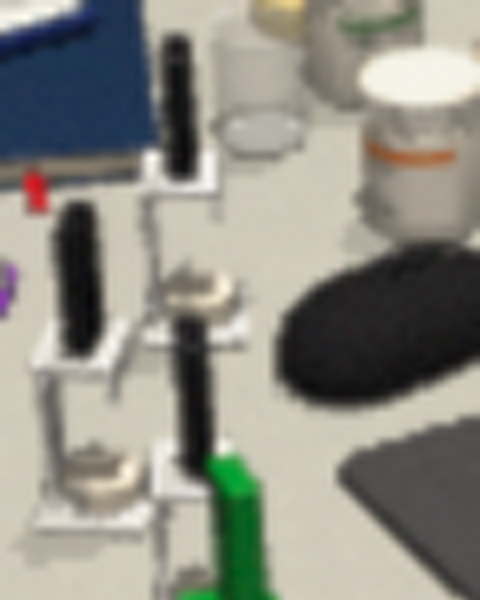

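```bash
python3 - <<'E'
from car import *
up=lambda a,k,o:(np.array(a,float)+.5)/k-.5+np.array(o)
t=lambda o,L:[(a,up(b,10,o)) for a,b in L]
s=lambda L:[(a,up(b,8,(225,135))) for a,b in L]
TR=(.021,-.02,.005);BR=(-.021,-.02,.005);TL=(.021,.02,.005);GL=(0,.013,.1245);GR=(0,-.013,.071);GT=(0,0,.1245);GB=(0,-.013,.071)
FL=(-.021,-.02,.0);FR=(.021,-.02,0)
D=[(t((208,209),[(TR,(322,125)),(BR,(275,224)),(TL,(213,75)),(GL,(108,130)),(GR,(230,153))]),s([(GT,(178,40)),(GB,(180,177)),(FL,(145,342)),(FR,(245,347))])),
(t((244,232),[(TR,(305-0,130)),(BR,(245,232)),(TL,(212,70)),(GL,(118,145)),(GR,(225,172))]),s([(GT,(78,207)),(GB,(82,354)),(FL,(35,527)),(FR,(150,530))])),
(t((274,229),[(TR,(292,105)),(BR,(255,228)),(TL,(190,75)),(GL,(143,148)),(GR,(240,166))]),s([(GT,(190,320)),(GB,(195,472))]))]
for a,b in D:
    for A,B in((a,b),(a,[])):
        p,r=carfit(A,B,[.35,.2,-.3]); print(p.round(4),np.degrees(p[2]).round(1),r.reshape(-1,2).round(1).tolist())
from scipy.spatial.transform import Rotation as R
st=robot.read_state();print(R.from_rotvec(st["orientation"]).as_matrix().round(3))
E
```

```text
[ 0.5187  0.3427 -0.3715] -21.3 [[-0.1, -1.2], [-0.0, 0.4], [0.1, -0.4], [-0.4, -1.0], [-0.3, 0.3], [-0.7, 0.7], [0.1, 0.8], [-0.7, 1.2], [0.0, 0.1]]
[ 0.5173  0.3421 -0.359 ] -20.6 [[0.0, -0.9], [0.2, 0.8], [0.2, 0.0], [-0.3, -0.6], [-0.1, 0.7]]
[ 0.4416  0.225  -0.5165] -29.6 [[0.1, -0.8], [-0.1, -0.1], [-0.8, -0.7], [0.0, -1.0], [-0.3, -0.0], [-0.6, 0.7], [-0.5, 0.7], [-0.1, 0.8], [-0.5, 1.0]]
[ 0.4399  0.2243 -0.5245] -30.1 [[0.3, -0.2], [-0.0, 0.4], [-0.5, -0.2], [0.3, -0.5], [-0.1, 0.5]]
[ 0.4506  0.1254 -0.3239] -18.6 [[0.2, 0.4], [-0.1, 0.0], [-0.8, -0.4], [-0.4, -0.6], [-0.4, -0.0], [-0.3, 1.2], [0.5, 1.5]]
[ 0.4502  0.1244 -0.3081] -17.7 [[0.4, 0.4], [0.3, 0.1], [-0.6, -0.2], [-0.1, -0.4], [-0.1, 0.1]]
[[-0.966  0.259 -0.001]
 [ 0.259  0.966 -0.002]
 [ 0.    -0.002 -1.   ]]
```

```bash
cat > plan.py <<'E'
from tun import *
from scipy.spatial.transform import Rotation as Rn
def plan(tgt,head=None):
    s=robot.read_state(); M=Rn.from_rotvec(s["orientation"]).as_matrix()
    h=np.degrees(np.arctan2(M[1,1],M[0,1])); d=np.array(tgt)-s["tool_pos"]
    print("t",round(s["t"],2),"pos",s["tool_pos"].round(4),"head",h.round(2),"F",s["force"].round(1),"open",round(s["opening"],4))
    if head is not None: print("roll",round(h-head,2)); h=head
    h=np.radians(h); x=np.array([-np.sin(h),np.cos(h),0]); y=np.array([np.cos(h),np.sin(h),0])
    print("tool shift cm",(100*np.array([d@x,d@y,-d[2]])).round(2),"norm",np.linalg.norm(d).round(3))
E
python3 -c "
from plan import *
plan((.4505,.125,.215),-18.5)"
```

```text
t 0.1 pos [0.1551 0.5791 0.2317] head 75.0 F [0.8 0.7 0.2] open 0.0933
roll 93.5
tool shift cm [-33.69  42.42   1.67] norm 0.542
```

carry_out:
  commands:
    - [[0,0,0,7.15],[0,0,0,7.15],[0,0,0,7.15],[0,0,0,7.15],[0,0,0,7.15],[0,0,0,7.15],[0,0,0,7.15],[0,0,0,7.15],[0,0,0,7.15],[0,0,0,7.15],[0,0,0,7.15],[0,0,0,7.15],[0,0,0,7.15],[0,0,0,0.55],[0,0,0,0],[0,0,0,0]]
  claw: 9.3

```text
t: 1.43
tool_pos: [0.1552, 0.5794, 0.2323]
orientation: [2.546, 1.84, -0.001]
force: [0.9, 0.5, 0.6]
opening: 0.0927
```

```bash
python3 -c "
from plan import *
plan((.4505,.125,.215))"
```

```text
t 1.43 pos [0.1552 0.5794 0.2323] head -18.27 F [0.9 0.5 0.6] open 0.0927
tool shift cm [-33.9   42.28   1.73] norm 0.542
```

carry_out:
  commands:
    - [[-2.26,2.82,0.11,0],[-2.26,2.82,0.11,0],[-2.26,2.82,0.11,0],[-2.26,2.82,0.11,0],[-2.26,2.82,0.11,0],[-2.26,2.82,0.11,0],[-2.26,2.82,0.11,0],[-2.26,2.82,0.11,0],[-2.26,2.82,0.11,0],[-2.26,2.82,0.11,0],[-2.26,2.82,0.11,0],[-2.26,2.82,0.11,0],[-2.26,2.82,0.11,0],[-2.26,2.82,0.11,0],[-2.26,2.82,0.11,0],[0,0,0,0],[0,0,0,0]]

```text
t: 2.85
tool_pos: [0.4494, 0.1223, 0.216]
orientation: [-2.551, -1.834, 0.001]
force: [-0.6, 0.9, 0.2]
opening: 0.093
```

```bash
python3 -c "
from plan import *
plan((.4505,.125,.107))
a=snap('top','pics/top1.png');b=snap('scene','pics/scene1.png')
a=a[:,:,::-1];b=b[:,:,::-1]
x=cv2.resize(a[195:275,215:345],(650,400),interpolation=cv2.INTER_CUBIC)
cv2.imwrite('pics/t3.png',x)
cv2.imwrite('pics/s3.png',cv2.resize(b[120:250,195:325],(585,585),interpolation=cv2.INTER_CUBIC))
print(proj('top',[(.4505,.125,.1245)]),proj('scene',[(.4505,.125,.1245)]))
"
```

```text
t 2.85 pos [0.4494 0.1223 0.216 ] head -18.57 F [-0.6  0.9  0.2] open 0.093
tool shift cm [ 0.29  0.02 10.9 ] norm 0.109
[[291.62163391 244.18636593]] [[248.0130585  175.85265256]]
```

View pics/t3.png

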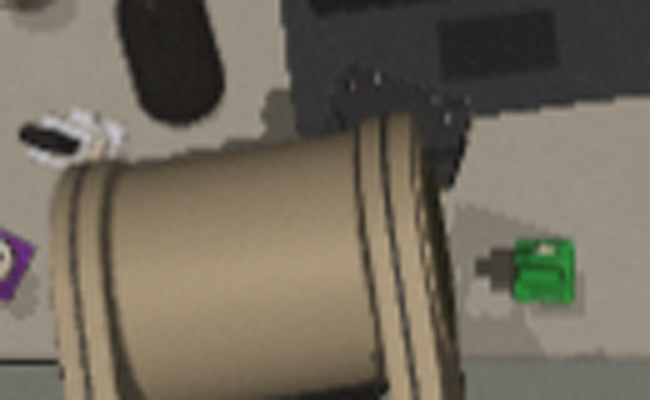

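View pics/s3.png

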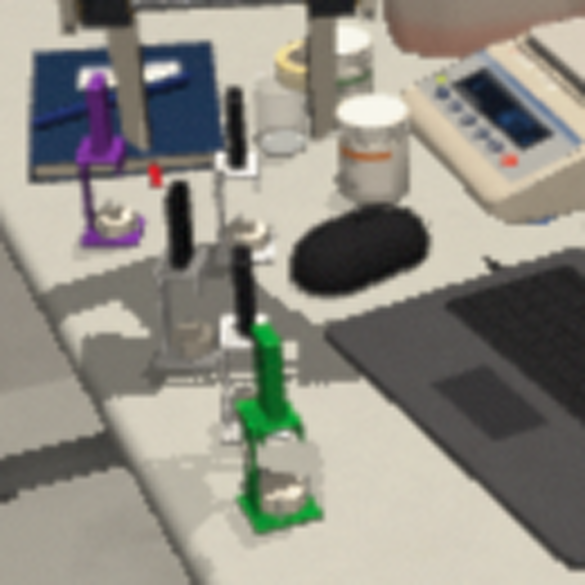

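carry_out:
  commands:
    - [[0.29,0,2.2,0],[0,0,2.2,0],[0,0,2.2,0],[0,0,2.2,0],[0,0,2.1,0],[0,0,0,0],[0,0,0,0]]

```text
t: 3.53
tool_pos: [0.4482, 0.1277, 0.1064]
orientation: [-2.546, -1.838, 0.004]
force: [0.5, -0.1, 0.9]
opening: 0.0928
```

carry_out:
  commands:
    - [[0,0,0,0],[0,0,0,0],[0,0,0,0],[0,0,0,0],[0,0,0,0],[0,0,0,0],[0,0,0,0],[0,0,0,0],[0,0,0,0],[0,0,0,0]]
  claw: 0
  grip_force: 40

```text
t: 4.37
tool_pos: [0.4497, 0.1266, 0.107]
orientation: [-2.55, -1.835, 0.0]
force: [-0.0, -0.4, -0.1]
opening: 0.0307
```

```bash
python3 -c "
from plan import *
plan((.4505,.125,.107))
b=snap('scene','pics/scene2.png')[:,:,::-1]
cv2.imwrite('pics/s4.png',cv2.resize(b[120:250,195:325],(585,585),interpolation=cv2.INTER_CUBIC))
"
```

```text
t 4.37 pos [0.4497 0.1266 0.107 ] head -18.5 F [-0.  -0.4 -0.1] open 0.0307
tool shift cm [-0.12  0.13  0.  ] norm 0.002
```

View pics/s4.png

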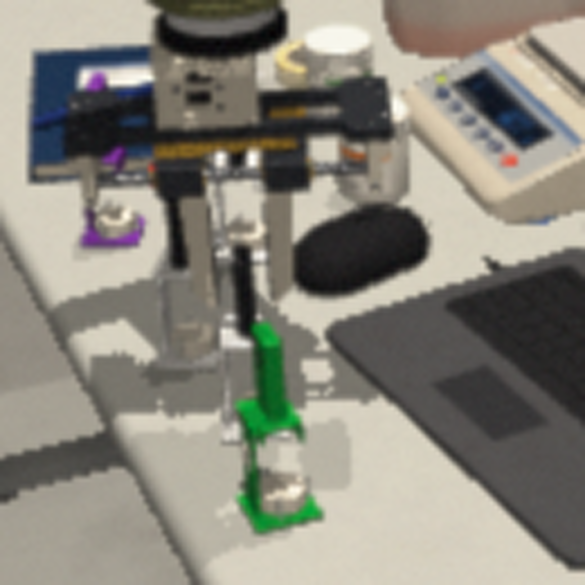

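carry_out:
  commands:
    - [[0,0,0,0],[0,0,0,0],[0,0,0,0],[0,0,0,0],[0,0,0,0],[0,0,0,0],[0,0,0,0]]

```text
t: 5.0
tool_pos: [0.4497, 0.1266, 0.1071]
orientation: [-2.55, -1.835, 0.0]
force: [0.9, 0.5, -0.8]
opening: 0.0115
```

carry_out:
  commands:
    - [[0,0,-1,0],[0,0,-2,0],[0,0,-3,0],[0,0,-4,0],[0,0,-4,0],[0,0,-2,0],[0,0,0,0],[0,0,0,0],[0,0,0,0]]

```text
t: 5.75
tool_pos: [0.449, 0.1265, 0.2658]
orientation: [-2.549, -1.835, 0.003]
force: [0.1, -0.8, -3.0]
opening: 0.0117
```

```bash
python3 -c "
from plan import *
p=np.load('tun.npy'); print(np.degrees(p[2]))
X=T(p,(-.08,.155,.27))[0];print(X)
plan(X,np.degrees(p[2]))
b=snap('scene','pics/scene3.png')[:,:,::-1]
cv2.imwrite('pics/s5.png',cv2.resize(b[60:250,165:355],(585,585),interpolation=cv2.INTER_CUBIC))
"
```

```text
-36.83621166832886
[ 0.56681635 -0.11170386  0.27      ]
t 5.75 pos [0.449  0.1265 0.2658] head -18.5 F [ 0.1 -0.8 -3. ] open 0.0117
roll 18.34
tool shift cm [-12.    23.71  -0.42] norm 0.266
```

View pics/s5.png

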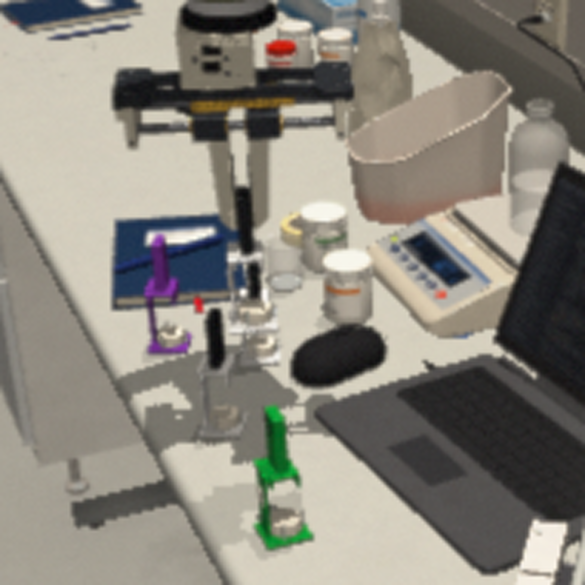

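carry_out:
  commands:
    - [[0,0,0,6.1],[0,0,0,6.1],[0,0,0,6.1],[-1,2,0,0],[-1.5,3,0,0],[-1.5,3,0,0],[-1.5,3,0,0],[-1.5,3,0,0],[-1.5,3,0,0],[-1.5,3,0,0],[-1.4,2.7,0,0],[-0.6,1,0,0],[0,0,0,0],[0,0,0,0],[0,0,0,0]]

```text
t: 7.05
tool_pos: [0.5668, -0.1102, 0.2659]
orientation: [-2.807, -1.407, 0.002]
force: [-0.5, -0.1, -2.6]
opening: 0.0122
```

```bash
python3 -c "
from plan import *
p=np.load('tun.npy')
plan(T(p,(-.06,.155,.13))[0],np.degrees(p[2]))
a=snap('top','pics/top4.png')[:,:,::-1]
b=snap('scene','pics/scene4.png')[:,:,::-1]
cv2.imwrite('pics/s6.png',cv2.resize(b[130:320,255:445],(585,585),interpolation=cv2.INTER_CUBIC))
cv2.imwrite('pics/t6.png',cv2.resize(a[130:270,310:480],None,fx=4,fy=4,interpolation=cv2.INTER_CUBIC))
"
```

```text
t 7.05 pos [ 0.5668 -0.1102  0.2659] head -36.77 F [-0.5 -0.1 -2.6] open 0.0122
roll 0.07
tool shift cm [-0.12  2.09 13.59] norm 0.138
```

View pics/s6.png

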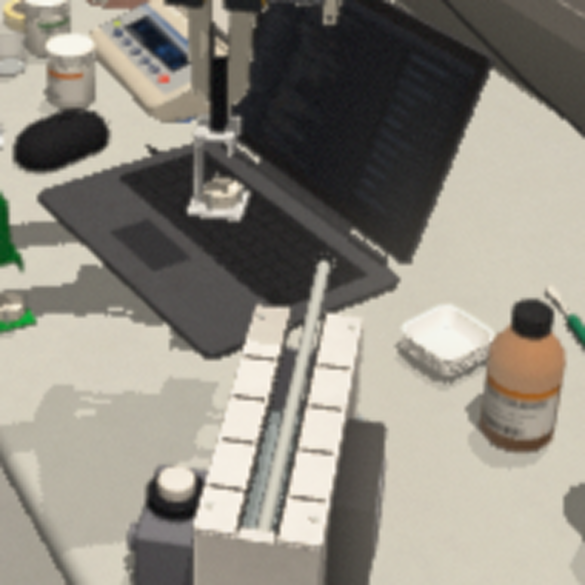

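View pics/t6.png

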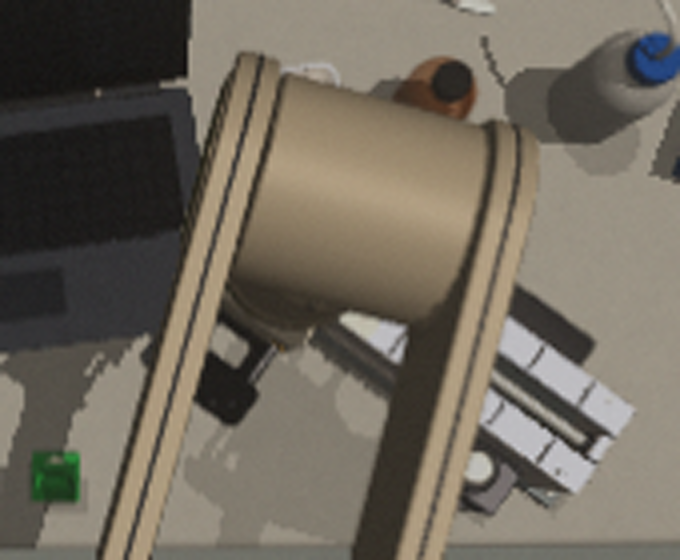

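carry_out:
  commands:
    - [[-0.1,1,2,0],[0,1,3,0],[0,0,3,0],[0,0,2,0],[0,0,1.4,0],[0,0,0,0],[0,0,0,0],[0,0,0,0]]

```text
t: 7.82
tool_pos: [0.5838, -0.1238, 0.1548]
orientation: [2.807, 1.407, 0.002]
force: [-0.5, -1.0, -2.4]
opening: 0.0119
```

```bash
cat > chk.py <<'E'
from plan import *
import sys
p=np.load('tun.npy'); n=sys.argv[1]; tgt=[float(v) for v in sys.argv[2:5]]
s=robot.read_state(); d=s["tool_pos"]-np.r_[p[:2],0]; c,q=np.cos(p[2]),np.sin(p[2])
print("TCP in tunnel frame",(c*d[0]+q*d[1]).round(4),(-q*d[0]+c*d[1]).round(4),d[2].round(4),"F tunnel",(c*s['force'][0]+q*s['force'][1]).round(1),(-q*s['force'][0]+c*s['force'][1]).round(1),s['force'][2].round(1))
plan(T(p,tgt)[0],np.degrees(p[2]))
b=snap('scene',f'pics/scene{n}.png')[:,:,::-1]
cv2.imwrite(f'pics/s{n}.png',cv2.resize(b[165:345,275:425],(500,600),interpolation=cv2.INTER_CUBIC))
E
python3 chk.py 10 0 .155 .152
```

```text
TCP in tunnel frame -0.0592 0.1555 0.1548 F tunnel 0.2 -1.1 -2.4
t 7.82 pos [ 0.5838 -0.1238  0.1548] head -36.75 F [-0.5 -1.  -2.4] open 0.0119
roll 0.09
tool shift cm [-0.05  5.92  0.28] norm 0.059
```

View pics/s10.png

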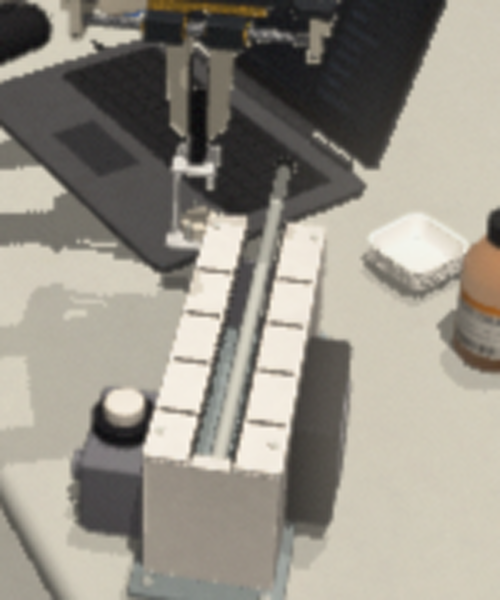

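carry_out:
  commands:
    - [[0,1,0.2,0],[0,1.5,0,0],[0,1.5,0,0],[0,1.2,0,0],[0,0.7,0,0],[0,0,0,0],[0,0,0,0],[0,0,0,0]]

```text
t: 8.53
tool_pos: [0.6301, -0.1592, 0.1515]
orientation: [-2.809, -1.407, -0.0]
force: [-0.4, 0.2, -1.6]
opening: 0.0121
```

```bash
python3 chk.py 11 0 .155 .129
```

```text
TCP in tunnel frame -0.0009 0.155 0.1515 F tunnel -0.5 -0.1 -1.6
t 8.53 pos [ 0.6301 -0.1592  0.1515] head -36.79 F [-0.4  0.2 -1.6] open 0.0121
roll 0.05
tool shift cm [0.   0.09 2.25] norm 0.023
```

View pics/s11.png

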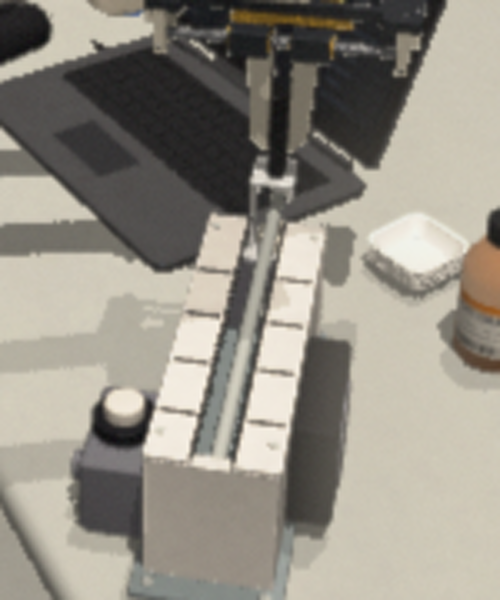

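carry_out:
  commands:
    - [[0,0.1,0.5,0],[0,0,0.5,0],[0,0,0.5,0],[0,0,0.3,0],[0,0,0.2,0],[0,0,0,0],[0,0,0,0],[0,0,0,0]]

```text
t: 9.25
tool_pos: [0.6313, -0.1602, 0.1314]
orientation: [2.809, 1.407, 0.0]
force: [-0.1, -0.1, -1.9]
opening: 0.0119
```

```bash
python3 chk.py 12 0 .155 .129
```

```text
TCP in tunnel frame 0.0007 0.1548 0.1314 F tunnel 0.0 -0.1 -1.9
t 9.25 pos [ 0.6313 -0.1602  0.1314] head -36.8 F [-0.1 -0.1 -1.9] open 0.0119
roll 0.04
tool shift cm [ 0.02 -0.07  0.24] norm 0.002
```

View pics/s12.png

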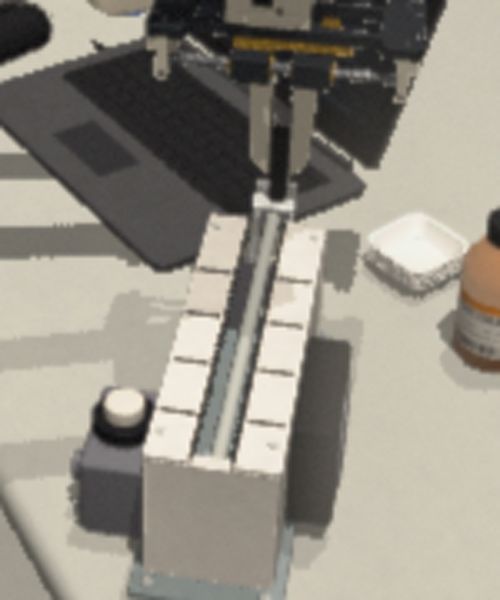

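carry_out:
  commands:
    - [[0,0,0.1,0],[0,0,0.1,0],[0,0,0,0],[0,0,0,0]]

```text
t: 9.63
tool_pos: [0.6311, -0.1601, 0.1291]
orientation: [2.809, 1.407, 0.0]
force: [-0.4, 0.5, -2.5]
opening: 0.012
```

carry_out:
  commands:
    - [[0,0,0.05,0],[0,0,0,0],[0,0,0,0]]

```text
t: 9.88
tool_pos: [0.6312, -0.1602, 0.129]
orientation: [2.809, 1.407, 0.0]
force: [-2.0, -0.2, 1.3]
opening: 0.012
```

carry_out:
  commands:
    - [[-0.5,0,-0.03,0],[-1,0,0,0],[-1,0,0,0],[-1,0,0,0],[-1,0,0,0],[-1,0,0,0],[-1,0,0,0],[-1,0,0,0],[0,0,0,0]]

```text
t: 10.63
tool_pos: [0.5847, -0.2226, 0.129]
orientation: [2.81, 1.404, -0.002]
force: [-1.1, -2.0, 1.3]
opening: 0.0118
```

```bash
python3 chk.py 13 0 -.102 .129
```

```text
TCP in tunnel frame 0.0008 0.077 0.129 F tunnel 0.3 -2.3 1.3
t 10.63 pos [ 0.5847 -0.2226  0.129 ] head -36.9 F [-1.1 -2.   1.3] open 0.0118
roll -0.06
tool shift cm [-17.9   -0.08   0.  ] norm 0.179
```

View pics/s13.png

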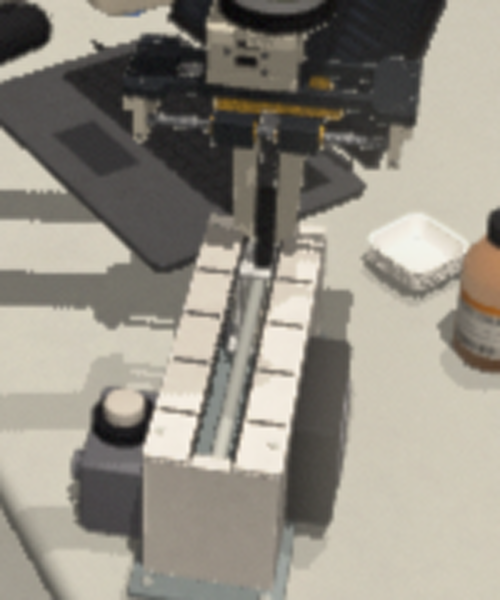

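carry_out:
  commands:
    - [[-1.2,0,0,0],[-1.2,0,0,0],[-1.2,0,0,0],[-1.2,0,0,0],[-1.2,0,0,0],[-1.2,0,0,0],[-1.2,0,0,0],[-1.2,0,0,0],[-1.2,0,0,0],[-1.2,0,0,0],[-1.2,0,0,0],[-1.2,0,0,0],[-1.2,0,0,0],[-1.2,0,0,0],[-0.6,0,0,0],[-0.3,0,0,0],[-0.1,0,0,0],[0,0,0,0],[0,0,0,0]]

```text
t: 12.27
tool_pos: [0.4794, -0.3631, 0.129]
orientation: [2.808, 1.407, -0.002]
force: [-1.6, -2.2, 1.7]
opening: 0.0118
```

```bash
python3 chk.py 14 0 -.102 .129
```

```text
TCP in tunnel frame 0.0007 -0.0986 0.129 F tunnel 0.0 -2.7 1.7
t 12.27 pos [ 0.4794 -0.3631  0.129 ] head -36.79 F [-1.6 -2.2  1.7] open 0.0118
roll 0.05
tool shift cm [-0.34 -0.07 -0.  ] norm 0.003
```

View pics/s14.png

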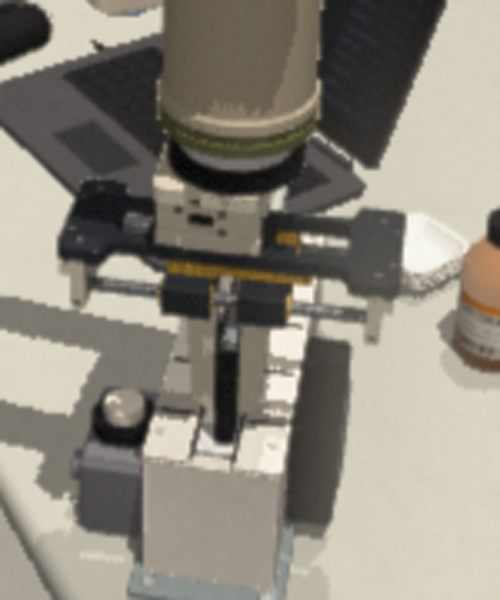

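```bash
python3 - <<'E'
from tun import *
p=np.load('tun.npy')
def own(X):
    d=np.atleast_2d(X)-np.r_[p[:2],0]; c,s=np.cos(p[2]),np.sin(p[2]); return np.c_[c*d[:,0]+s*d[:,1],-s*d[:,0]+c*d[:,1],d[:,2]]
g=lambda x,y:((x+.5)*.3-.5+275,(y+.5)*.3-.5+165)
print(own(back("scene",[g(223,440)],.093)), "expect y -0.115")
for y in(-.115,-.110,-.102,-.12): print(y,[((a+.5-275)/.3,(b+.5-165)/.3) for a,b in proj("scene",T(p,[(0,y,.093)]))])
# known line 4 (pair at -0.102): where seen: near (180,411), far (263,425)
print(own(back("scene",[g(180,411),g(263,425)],.106)))
E
```

```text
[[ 0.00135707 -0.10768615  0.093     ]] expect y -0.115
-0.115 [(np.float64(219.38646076205356), np.float64(448.5873587684455))]
-0.11 [(np.float64(220.6712321375373), np.float64(442.8384490848199))]
-0.102 [(np.float64(222.7043484629589), np.float64(433.7405369205802))]
-0.12 [(np.float64(218.09069816058127), np.float64(454.3852439694314))]
[[-0.02604803 -0.10177387  0.106     ]
 [ 0.02452853 -0.10422544  0.106     ]]
```

carry_out:
  commands:
    - [[-0.2,0,0,0],[-0.15,0,0,0],[0,0,0,0],[0,0,0,0]]

```text
t: 12.65
tool_pos: [0.4778, -0.3652, 0.129]
orientation: [-2.809, -1.407, -0.001]
force: [3.2, 2.8, 3.0]
opening: 0.012
```

carry_out:
  commands:
    - [[0,0,0,0],[0,0,0,0],[0,0,0,0],[0,0,0,0],[0,0,0,0],[0,0,0,0],[0,0,0,0],[0,0,0,0]]
  claw: 5

```text
t: 13.32
tool_pos: [0.4774, -0.3656, 0.1289]
orientation: [2.809, 1.407, -0.0]
force: [-0.1, 0.8, 0.9]
opening: 0.0498
```

carry_out:
  commands:
    - [[0,0,-1,0],[0,0,-2,0],[0,0,-3,0],[0,0,-3,0],[0,0,-2,0],[0,0,0,0]]

```text
t: 13.82
tool_pos: [0.4795, -0.3674, 0.2464]
orientation: [2.801, 1.403, 0.006]
force: [0.2, 0.1, 1.6]
opening: 0.0498
```

```bash
python3 -c "
from plan import *
plan((.4411,.2245,.23),-29.8)
p=np.load('tun.npy')
b=snap('scene','pics/scene15.png')[:,:,::-1]
x=cv2.resize(b[165:345,275:425],(500,600),interpolation=cv2.INTER_CUBIC)
y=cv2.resize(b[130:230,215:285],(350,500),interpolation=cv2.INTER_CUBIC)
o=np.zeros((600,800,3),np.uint8);o[:,:450]=x[:,:450];o[:500,450:]=y;cv2.imwrite('pics/s15.png',o)
"
```

```text
t 13.82 pos [ 0.4795 -0.3674  0.2464] head -36.8 F [0.2 0.1 1.6] open 0.0498
roll -7.0
tool shift cm [ 49.45 -32.75   1.64] norm 0.593
```

View pics/s15.png

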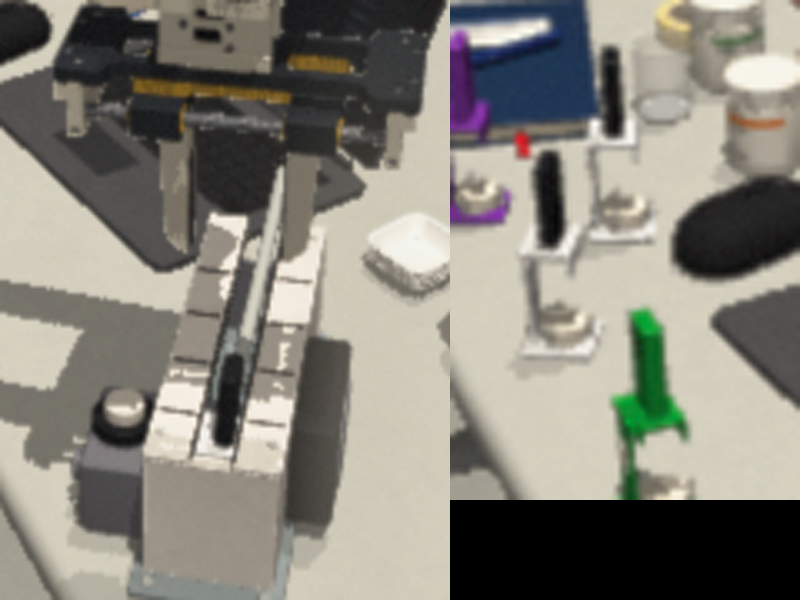

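carry_out:
  commands:
    - [[0,0,0,-3.5],[0,0,0,-3.5],[3.09,-2.05,0,0],[3.09,-2.05,0,0],[3.09,-2.05,0,0],[3.09,-2.05,0,0],[3.09,-2.05,0,0],[3.09,-2.05,0,0],[3.09,-2.05,0,0],[3.09,-2.05,0,0],[3.09,-2.05,0,0],[3.09,-2.05,0,0],[3.09,-2.05,0,0],[3.09,-2.05,0,0],[3.09,-2.05,0,0],[3.09,-2.05,0,0],[3.09,-2.05,0,0],[3.09,-2.05,0,0],[0,0,0,0],[0,0,0,0]]

```text
t: 15.53
tool_pos: [0.4373, 0.228, 0.2377]
orientation: [-2.715, -1.581, 0.004]
force: [0.2, -1.1, -1.1]
opening: 0.05
```

```bash
python3 -c "
from plan import *
plan((.4411,.2245,.107),-29.8)
b=snap('scene','pics/scene16.png')[:,:,::-1]
cv2.imwrite('pics/s16.png',cv2.resize(b[130:230,195:295],(600,600),interpolation=cv2.INTER_CUBIC))
"
```

```text
t 15.53 pos [0.4373 0.228  0.2377] head -29.58 F [ 0.2 -1.1 -1.1] open 0.05
roll 0.22
tool shift cm [-0.12  0.5  13.07] norm 0.131
```

View pics/s16.png

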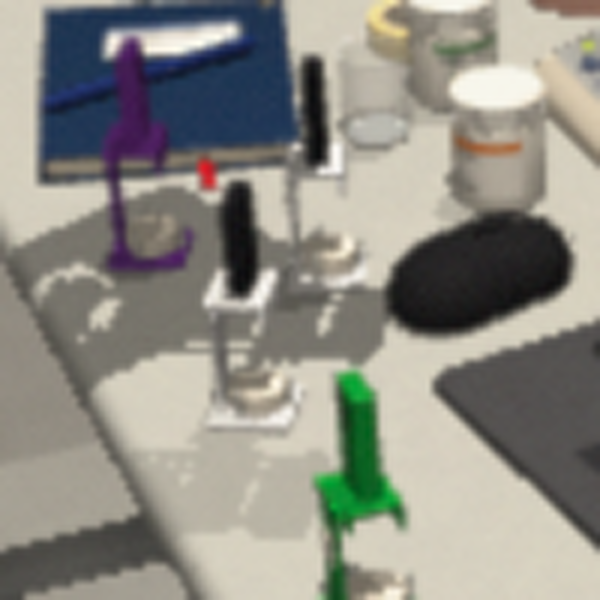

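carry_out:
  commands:
    - [[-0.1,0.4,2,0.2],[0,0,3,0],[0,0,2.5,0],[0,0,1,0],[0,0,0,0],[0,0,0,0]]

```text
t: 16.08
tool_pos: [0.4415, 0.2227, 0.1541]
orientation: [2.722, 1.569, -0.002]
force: [1.1, -0.9, 1.2]
opening: 0.05
```

```bash
python3 -c "
from plan import *
plan((.4411,.2245,.107),-29.8)
b=snap('scene','pics/scene17.png')[:,:,::-1]
cv2.imwrite('pics/s17.png',cv2.resize(b[130:230,195:295],(600,600),interpolation=cv2.INTER_CUBIC))
"
```

```text
t 16.08 pos [0.4415 0.2227 0.1541] head -30.08 F [ 1.1 -0.9  1.2] open 0.05
roll -0.28
tool shift cm [ 0.14 -0.13  4.71] norm 0.047
```

View pics/s17.png

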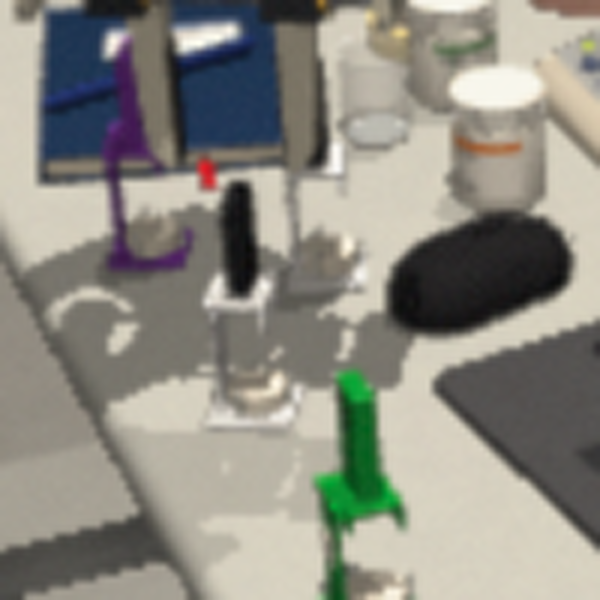

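carry_out:
  commands:
    - [[0.14,-0.1,1,0],[0,0,1.5,0],[0,0,1.5,0],[0,0,0.7,0],[0,0,0,0],[0,0,0,0]]

```text
t: 16.63
tool_pos: [0.4415, 0.2254, 0.1073]
orientation: [2.721, 1.571, 0.0]
force: [-0.3, -0.2, 1.2]
opening: 0.05
```

carry_out:
  commands:
    - [[0,0,0,0],[0,0,0,0],[0,0,0,0],[0,0,0,0],[0,0,0,0],[0,0,0,0],[0,0,0,0],[0,0,0,0],[0,0,0,0],[0,0,0,0]]
  claw: 0
  grip_force: 40

```text
t: 17.47
tool_pos: [0.4413, 0.2254, 0.107]
orientation: [-2.721, -1.571, 0.0]
force: [-1.1, 0.3, 0.9]
opening: 0.0118
```

carry_out:
  commands:
    - [[0,0,-1,0],[0,0,-2,0],[0,0,-3,0],[0,0,-4,0],[0,0,-4,0],[0,0,-2,0],[0,0,0,0],[0,0,0,0],[0,0,0,0]]

```text
t: 18.22
tool_pos: [0.4406, 0.225, 0.2654]
orientation: [-2.72, -1.571, 0.003]
force: [0.1, 0.5, -2.0]
opening: 0.0115
```

```bash
python3 -c "
from plan import *
p=np.load('tun.npy')
plan(T(p,(-.08,.155,.26))[0],np.degrees(p[2]))
"
```

```text
t 18.22 pos [0.4406 0.225  0.2654] head -30.0 F [ 0.1  0.5 -2. ] open 0.0115
roll 6.83
tool shift cm [-19.39  30.29   0.54] norm 0.36
```

carry_out:
  commands:
    - [[0,0,0,3.4],[0,0,0,3.4],[-1,1.5,0,0],[-1.7,2.7,0,0],[-2,3.1,0,0],[-2,3.1,0,0],[-2,3.1,0,0],[-2,3.1,0,0],[-2,3.1,0,0],[-2,3.1,0,0],[-2,3.1,0,0],[-1.7,2.7,0,0],[-1,1.7,0,0],[0,0,0,0],[0,0,0,0],[0,0,0,0]]

```text
t: 19.55
tool_pos: [0.5667, -0.1108, 0.2648]
orientation: [-2.807, -1.405, 0.004]
force: [0.0, -0.1, -2.3]
opening: 0.0121
```

```bash
python3 chk.py 20 -.06 .155 .152
```

```text
TCP in tunnel frame -0.0806 0.1557 0.2648 F tunnel 0.1 -0.1 -2.3
t 19.55 pos [ 0.5667 -0.1108  0.2648] head -36.81 F [ 0.  -0.1 -2.3] open 0.0121
roll 0.03
tool shift cm [-0.07  2.06 11.28] norm 0.115
```

View pics/s20.png

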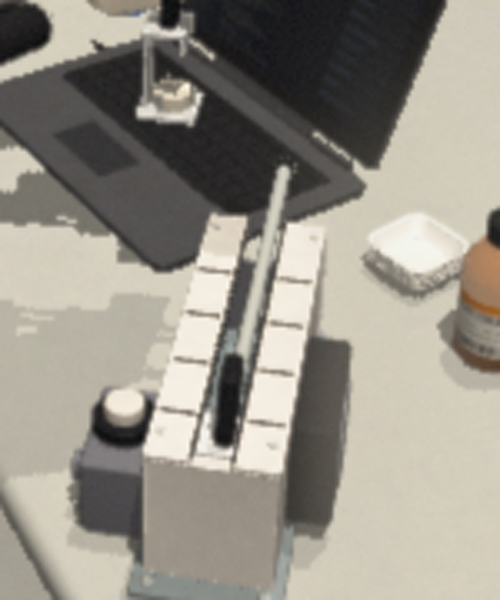

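Same sequence as before: descend, then slide in over the rail.

carry_out:
  commands:
    - [[-0.1,1,2,0],[0,1,3,0],[0,0,3,0],[0,0,2,0],[0,0,1.3,0],[0,0,0,0],[0,0,0,0],[0,0,0,0]]

```text
t: 20.27
tool_pos: [0.5842, -0.1241, 0.156]
orientation: [2.807, 1.407, 0.003]
force: [-0.4, 0.7, -2.4]
opening: 0.0117
```

carry_out:
  commands:
    - [[0,1,0,0],[0,1.5,0,0],[0,1.5,0,0],[0,1.3,0,0],[0,0.7,0,0],[0,0,0,0],[0,0,0,0],[0,0,0,0]]

```text
t: 20.93
tool_pos: [0.6311, -0.1599, 0.1545]
orientation: [2.809, 1.407, 0.001]
force: [-0.5, -0.3, -2.5]
opening: 0.0117
```

```bash
python3 chk.py 21 0 .155 .129
```

```text
TCP in tunnel frame 0.0003 0.155 0.1545 F tunnel -0.3 -0.5 -2.5
t 20.93 pos [ 0.6311 -0.1599  0.1545] head -36.79 F [-0.5 -0.3 -2.5] open 0.0117
roll 0.05
tool shift cm [ 0.   -0.03  2.55] norm 0.025
```

View pics/s21.png

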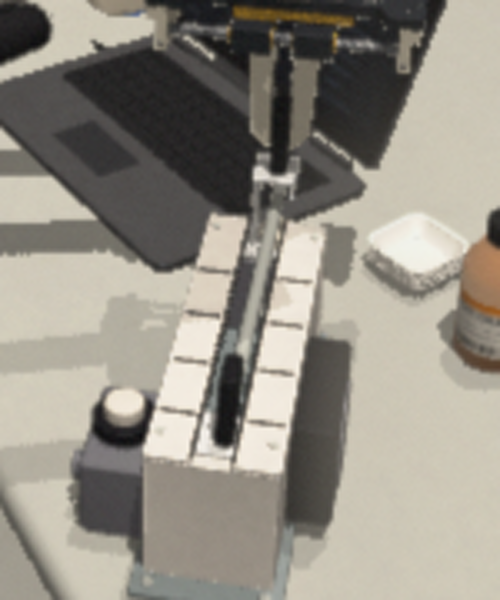

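carry_out:
  commands:
    - [[0,0,0.5,0],[0,0,0.6,0],[0,0,0.6,0],[0,0,0.5,0],[0,0,0.25,0],[0,0,0,0],[0,0,0,0],[0,0,0,0]]

```text
t: 21.65
tool_pos: [0.6311, -0.1602, 0.1291]
orientation: [-2.809, -1.407, 0.0]
force: [0.3, -0.4, -2.7]
opening: 0.012
```

carry_out:
  commands:
    - [[0,0,0.07,0],[0,0,0,0],[0,0,0,0]]

```text
t: 21.9
tool_pos: [0.6312, -0.1603, 0.1289]
orientation: [2.809, 1.407, 0.0]
force: [-0.8, 0.5, 2.4]
opening: 0.0122
```

carry_out:
  commands:
    - [[-0.5,0,-0.03,0],[-1,0,0,0],[-1,0,0,0],[-1,0,0,0],[-1,0,0,0],[-1,0,0,0],[-1,0,0,0],[-1,0,0,0],[-1.2,0,0,0],[-1.2,0,0,0],[-1.2,0,0,0],[-1.2,0,0,0],[-1.2,0,0,0],[-1.2,0,0,0],[-1.2,0,0,0],[-1.2,0,0,0],[-1.2,0,0,0],[-1.2,0,0,0],[0,0,0,0],[0,0,0,0]]

```text
t: 23.57
tool_pos: [0.514, -0.3171, 0.129]
orientation: [-2.81, -1.405, -0.0]
force: [0.8, 0.1, -2.8]
opening: 0.0118
```

```bash
python3 chk.py 22 0 -.055 .129
```

```text
TCP in tunnel frame 0.0008 -0.041 0.129 F tunnel 0.6 0.6 -2.8
t 23.57 pos [ 0.514  -0.3171  0.129 ] head -36.88 F [ 0.8  0.1 -2.8] open 0.0118
roll -0.04
tool shift cm [-1.4  -0.08  0.  ] norm 0.014
```

View pics/s22.png

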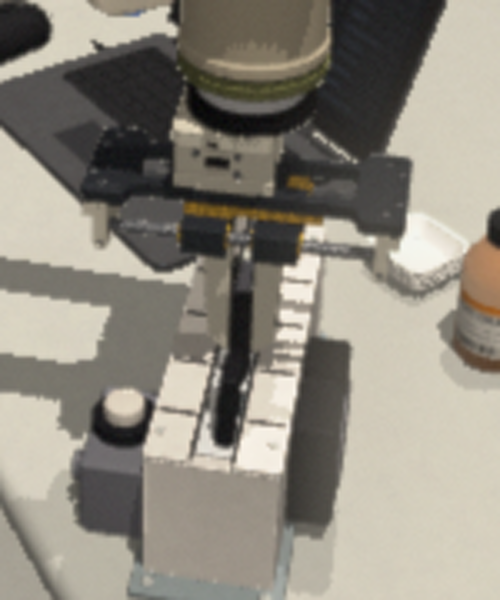

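carry_out:
  commands:
    - [[-0.8,0,0,0],[-0.5,0,0,0],[-0.1,0,0,0],[0,0,0,0],[0,0,0,0],[0,0,0,0]]

```text
t: 24.12
tool_pos: [0.5061, -0.3274, 0.129]
orientation: [-2.809, -1.407, -0.0]
force: [-0.1, -0.1, -2.2]
opening: 0.0117
```

carry_out:
  commands:
    - [[0,0,0,0],[0,0,0,0],[0,0,0,0],[0,0,0,0],[0,0,0,0],[0,0,0,0],[0,0,0,0],[0,0,0,0]]
  claw: 5

```text
t: 24.78
tool_pos: [0.506, -0.3276, 0.129]
orientation: [2.809, 1.407, -0.0]
force: [-0.7, -0.4, -0.4]
opening: 0.0501
```

carry_out:
  commands:
    - [[0,0,-1,0],[0,0,-2,0],[0,0,-3,0],[0,0,-3,0],[0,0,-2,0],[0,0,0,0]]

```text
t: 25.28
tool_pos: [0.5082, -0.3293, 0.2464]
orientation: [2.801, 1.403, 0.007]
force: [1.1, -0.3, 0.1]
opening: 0.0497
```

```bash
python3 -c "
from plan import *
plan((.518,.3425,.23),-21)
p=np.load('tun.npy')
b=snap('scene','pics/scene23.png')[:,:,::-1]
x=cv2.resize(b[165:345,275:425],(500,600),interpolation=cv2.INTER_CUBIC)
y=cv2.resize(b[130:230,215:285],(350,500),interpolation=cv2.INTER_CUBIC)
o=np.zeros((600,800,3),np.uint8);o[:,:450]=x[:,:450];o[:500,450:]=y;cv2.imwrite('pics/s23.png',o)
"
```

```text
t 25.28 pos [ 0.5082 -0.3293  0.2464] head -36.8 F [ 1.1 -0.3  0.1] open 0.0497
roll -15.8
tool shift cm [ 63.07 -23.16   1.64] norm 0.672
```

View pics/s23.png

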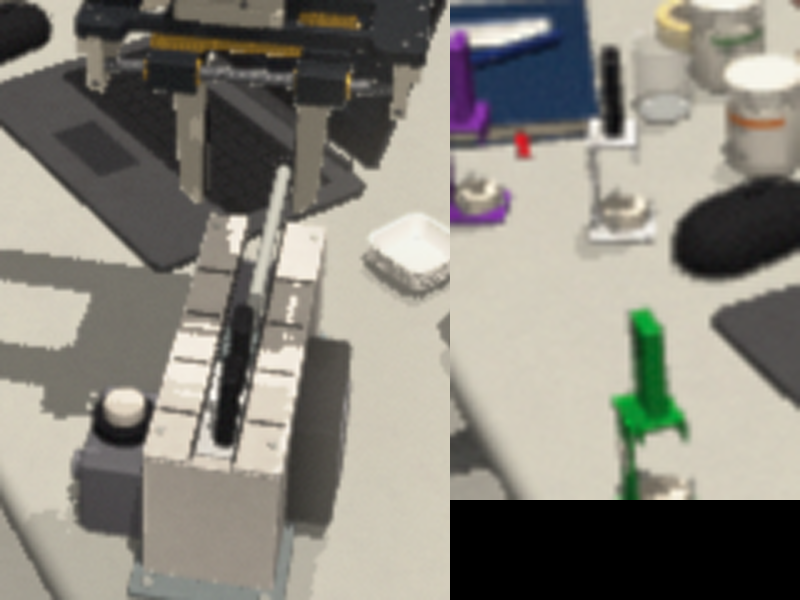

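```bash
python3 -c "
from plan import *
plan((.45,0.05,.24),-21)
h=np.radians(-21);x=np.array([-np.sin(h),np.cos(h)]);y=np.array([np.cos(h),np.sin(h)]);d=np.array([.518-.45,.3425-.05]);print(d@x,d@y)
print(back('top',[(257,120),(357,110),(270,160),(359,152)],.02),back('top',[(257,120),(357,110)],.2))
"
```

```text
t 25.33 pos [ 0.5075 -0.3287  0.2435] head -36.8 F [-0.   0.4 -0.4] open 0.0499
roll -15.8
tool shift cm [ 33.3  -18.95   0.35] norm 0.383
0.29744129531951197 -0.04133915624019062
[[ 0.876894    0.25966808  0.02      ]
 [ 0.90785372 -0.08785514  0.02      ]
 [ 0.7344334   0.21198716  0.02      ]
 [ 0.75912818 -0.09211784  0.02      ]] [[ 0.81802658  0.22232285  0.2       ]
 [ 0.84449994 -0.07484098  0.2       ]]
```

carry_out:
  commands:
    - [[0,0,0,-5.3],[0,0,0,-5.3],[0,0,0,-5.2],[3.7,-1.36,0,0],[3.7,-1.36,0,0],[3.7,-1.36,0,0],[3.7,-1.36,0,0],[3.7,-1.36,0,0],[3.7,-1.36,0,0],[3.7,-1.36,0,0],[3.7,-1.36,0,0],[3.7,-1.36,0,0],[3.7,-1.36,0,0],[3.7,-1.36,0,0],[3.7,-1.36,0,0],[3.7,-1.36,0,0],[3.7,-1.36,0,0],[3.7,-1.36,0,0],[3.7,-1.36,0,0],[3.7,-1.36,0,0]]

```text
t: 27.0
tool_pos: [0.5146, 0.3442, 0.2377]
orientation: [-2.589, -1.78, 0.003]
force: [0.7, -0.9, -0.3]
opening: 0.0499
```

carry_out:
  commands:
    - [[0,0,0,0],[0,0,0,0],[0,0,0,0]]

```text
t: 27.25
tool_pos: [0.515, 0.342, 0.2377]
orientation: [2.588, 1.78, -0.004]
force: [-0.0, -0.6, 0.0]
opening: 0.0499
```

```bash
python3 -c "
from plan import *
plan((.518,.3425,.107),-21)
b=snap('scene','pics/scene24.png')[:,:,::-1]
cv2.imwrite('pics/s24.png',cv2.resize(b[110:210,205:305],(600,600),interpolation=cv2.INTER_CUBIC))
"
```

```text
t 27.25 pos [0.515  0.342  0.2377] head -20.96 F [-0.  -0.6  0. ] open 0.0499
roll 0.04
tool shift cm [ 0.15  0.26 13.07] norm 0.131
```

View pics/s24.png

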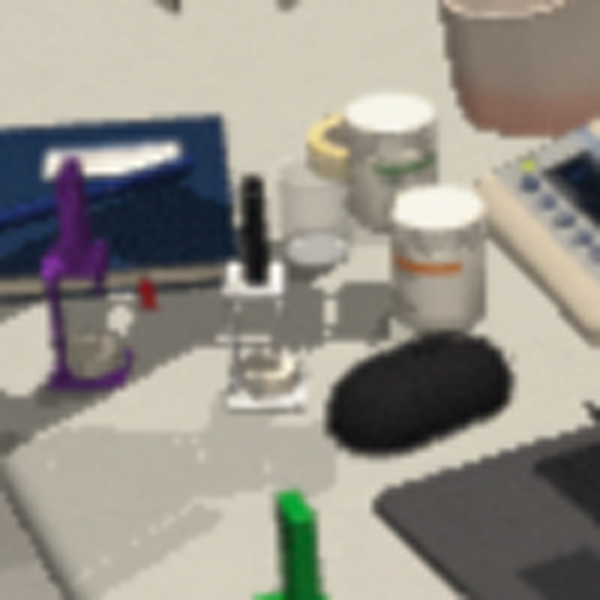

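carry_out:
  commands:
    - [[0.15,0.26,2,0],[0,0,3,0],[0,0,2.5,0],[0,0,1,0],[0,0,0,0],[0,0,0,0]]

```text
t: 27.8
tool_pos: [0.5187, 0.342, 0.1545]
orientation: [2.59, 1.778, -0.001]
force: [0.3, -0.1, 1.2]
opening: 0.0499
```

```bash
python3 -c "
from plan import *
plan((.518,.3425,.107),-21)
b=snap('scene','pics/scene25.png')[:,:,::-1]
cv2.imwrite('pics/s25.png',cv2.resize(b[110:210,205:305],(600,600),interpolation=cv2.INTER_CUBIC))
"
```

```text
t 27.8 pos [0.5187 0.342  0.1545] head -21.08 F [ 0.3 -0.1  1.2] open 0.0499
roll -0.08
tool shift cm [ 0.02 -0.09  4.75] norm 0.047
```

View pics/s25.png

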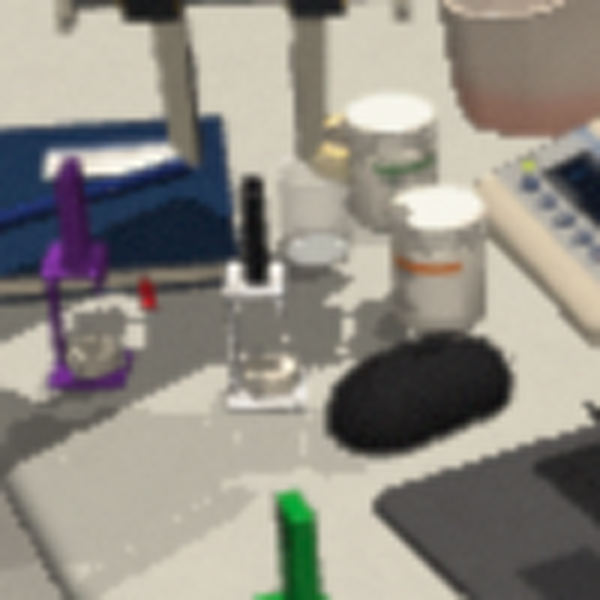

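carry_out:
  commands:
    - [[0,-0.1,1,0],[0,0,1.5,0],[0,0,1.5,0],[0,0,0.75,0],[0,0,0,0],[0,0,0,0]]

```text
t: 28.35
tool_pos: [0.5177, 0.3434, 0.1069]
orientation: [-2.589, -1.779, -0.0]
force: [0.3, -0.5, -0.0]
opening: 0.0502
```

carry_out:
  commands:
    - [[0,0,0,0],[0,0,0,0],[0,0,0,0],[0,0,0,0],[0,0,0,0],[0,0,0,0],[0,0,0,0],[0,0,0,0],[0,0,0,0],[0,0,0,0]]
  claw: 0
  grip_force: 40

```text
t: 29.18
tool_pos: [0.5177, 0.3433, 0.1066]
orientation: [2.589, 1.779, 0.0]
force: [0.1, 0.0, 0.4]
opening: 0.0122
```

carry_out:
  commands:
    - [[0,0,-1,0],[0,0,-2,0],[0,0,-3,0],[0,0,-4,0],[0,0,-4,0],[0,0,-2,0],[0,0,0,0],[0,0,0,0],[0,0,0,0]]

```text
t: 29.93
tool_pos: [0.5169, 0.343, 0.2648]
orientation: [-2.589, -1.779, 0.004]
force: [-0.4, 0.2, -3.3]
opening: 0.0118
```

```bash
python3 -c "
from plan import *
p=np.load('tun.npy')
plan(T(p,(-.08,.155,.26))[0],np.degrees(p[2]))
"
```

```text
t 29.93 pos [0.5169 0.343  0.2648] head -21.0 F [-0.4  0.2 -3.3] open 0.0118
roll 15.84
tool shift cm [-33.4   31.25   0.48] norm 0.457
```

carry_out:
  commands:
    - [[0,0,0,5.3],[0,0,0,5.3],[0,0,0,5.2],[-1.4,1.3,0,0],[-2.5,2.35,0,0],[-2.8,2.6,0,0],[-2.8,2.6,0,0],[-2.8,2.6,0,0],[-2.8,2.6,0,0],[-2.8,2.6,0,0],[-2.8,2.6,0,0],[-2.8,2.6,0,0],[-2.8,2.6,0,0],[-2.8,2.6,0,0],[-2.5,2.4,0,0],[-1.4,1.4,0,0],[-0.4,0.4,0,0],[0,0,0,0],[0,0,0,0],[0,0,0,0]]

```text
t: 31.6
tool_pos: [0.5673, -0.1099, 0.2654]
orientation: [-2.807, -1.408, 0.002]
force: [0.7, 0.2, -1.7]
opening: 0.0118
```

```bash
python3 chk.py 30 -.06 .155 .152
```

```text
TCP in tunnel frame -0.0807 0.1568 0.2654 F tunnel 0.4 0.5 -1.7
t 31.6 pos [ 0.5673 -0.1099  0.2654] head -36.73 F [ 0.7  0.2 -1.7] open 0.0118
roll 0.1
tool shift cm [-0.18  2.07 11.34] norm 0.115
```

View pics/s30.png

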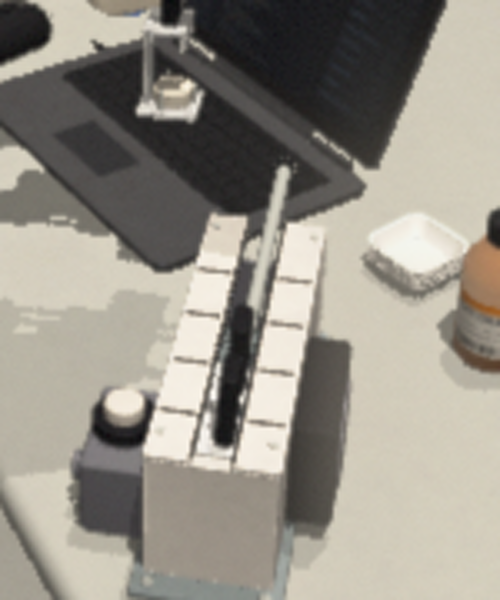

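carry_out:
  commands:
    - [[-0.15,1,2,0.1],[0,1,3,0],[0,0,3,0],[0,0,2,0],[0,0,1.4,0],[0,0,0,0],[0,0,0,0],[0,0,0,0]]

```text
t: 32.32
tool_pos: [0.5837, -0.1239, 0.1541]
orientation: [2.808, 1.405, 0.002]
force: [0.7, -0.7, -1.2]
opening: 0.0116
```

carry_out:
  commands:
    - [[0,1,0,0],[0,1.5,0,0],[0,1.5,0,0],[0,1.3,0,0],[0,0.7,0,0],[0,0,0,0],[0,0,0,0],[0,0,0,0]]

```text
t: 32.98
tool_pos: [0.6307, -0.1601, 0.153]
orientation: [2.81, 1.405, 0.0]
force: [0.1, 0.3, -1.9]
opening: 0.0121
```

```bash
python3 chk.py 31 0 .155 .129
```

```text
TCP in tunnel frame 0.0002 0.1545 0.153 F tunnel -0.1 0.3 -1.9
t 32.98 pos [ 0.6307 -0.1601  0.153 ] head -36.89 F [ 0.1  0.3 -1.9] open 0.0121
roll -0.05
tool shift cm [ 0.05 -0.02  2.4 ] norm 0.024
```

View pics/s31.png

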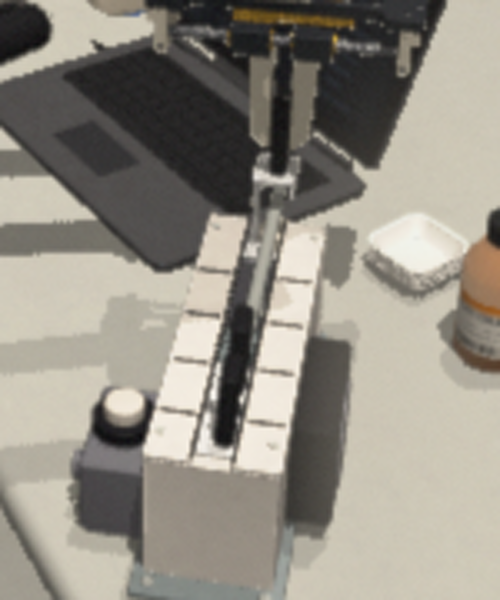

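carry_out:
  commands:
    - [[0,0,0.5,0],[0,0,0.6,0],[0,0,0.6,0],[0,0,0.4,0],[0,0,0.2,0],[0,0,0,0],[0,0,0,0],[0,0,0,0]]

```text
t: 33.7
tool_pos: [0.6309, -0.1606, 0.1295]
orientation: [2.81, 1.404, 0.0]
force: [0.3, -0.1, -1.9]
opening: 0.0119
```

carry_out:
  commands:
    - [[0,0,0.1,0],[0,0,0,0],[0,0,0,0]]

```text
t: 33.95
tool_pos: [0.631, -0.1606, 0.1286]
orientation: [2.81, 1.404, 0.0]
force: [-0.5, 0.7, -1.6]
opening: 0.012
```

carry_out:
  commands:
    - [[0,0,0.05,0],[0,0,0,0],[0,0,0,0]]

```text
t: 34.2
tool_pos: [0.631, -0.1606, 0.1285]
orientation: [2.81, 1.404, 0.0]
force: [-0.1, 1.2, 3.0]
opening: 0.0119
```

carry_out:
  commands:
    - [[-0.5,0,-0.03,0],[-1,0,0,0],[-1,0,0,0],[-1,0,0,0],[-1,0,0,0],[-1,0,0,0],[-1,0,0,0],[-1,0,0,0],[-1.2,0,0,0],[-1.2,0,0,0],[-1.2,0,0,0],[-1.2,0,0,0],[-1.2,0,0,0],[-0.8,0,0,0],[0,0,0,0],[0,0,0,0],[0,0,0,0]]

```text
t: 35.62
tool_pos: [0.5447, -0.2756, 0.1285]
orientation: [2.81, 1.403, -0.001]
force: [-3.1, -2.7, 5.5]
opening: 0.0117
```

```bash
python3 chk.py 32 0 -.008 .1285
```

```text
TCP in tunnel frame 0.0006 0.0106 0.1285 F tunnel -0.8 -4.1 5.5
t 35.62 pos [ 0.5447 -0.2756  0.1285] head -36.93 F [-3.1 -2.7  5.5] open 0.0117
roll -0.09
tool shift cm [-1.86 -0.06  0.  ] norm 0.019
```

View pics/s32.png

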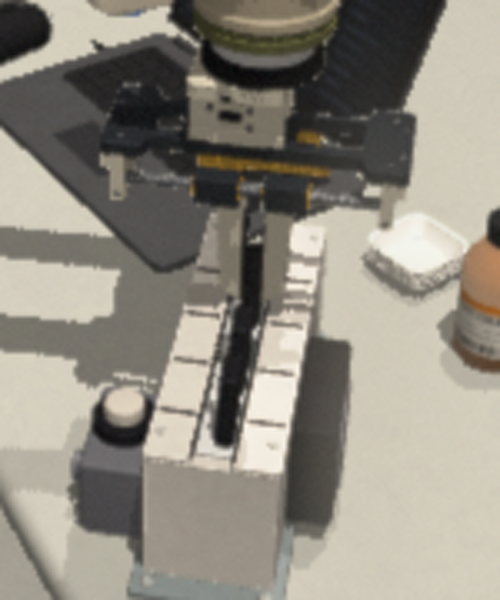

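carry_out:
  commands:
    - [[-0.8,0,-0.02,0],[-0.7,0,0,0],[-0.3,0,0,0],[0,0,0,0],[0,0,0,0],[0,0,0,0]]

```text
t: 36.17
tool_pos: [0.5339, -0.2896, 0.1285]
orientation: [2.81, 1.404, -0.001]
force: [-0.9, -1.3, 3.9]
opening: 0.0116
```

carry_out:
  commands:
    - [[0,0,0,0],[0,0,0,0],[0,0,0,0],[0,0,0,0],[0,0,0,0],[0,0,0,0],[0,0,0,0],[0,0,0,0]]
  claw: 5

```text
t: 36.83
tool_pos: [0.5342, -0.2893, 0.1285]
orientation: [2.81, 1.404, -0.0]
force: [-0.8, -0.7, 0.1]
opening: 0.0494
```

carry_out:
  commands:
    - [[0,0,-1,0],[0,0,-2,0],[0,0,-3,0],[0,0,-3,0],[0,0,-3,0],[0,-3,-2,0],[0,-3,0,0],[0,-3,0,0],[0,-3,0,0],[0,-3,0,0],[0,-3,0,0],[0,0,0,0],[0,0,0,0]]
  claw: 0

```text
t: 37.92
tool_pos: [0.3899, -0.1808, 0.2698]
orientation: [2.808, 1.404, 0.002]
force: [-0.3, -0.0, 0.8]
opening: 0.0005
```

```bash
python3 chk.py 33 -.064 -.072 .2; python3 -c "
from h import *
a=snap('top','pics/top33.png')[:,:,::-1]
cv2.imwrite('pics/t33.png',cv2.resize(a[165:265,355:480],None,fx=6,fy=6,interpolation=cv2.INTER_CUBIC))
cv2.imwrite('pics/t34.png',cv2.resize(a[80:280,100:360],None,fx=3,fy=3,interpolation=cv2.INTER_CUBIC))
"
```

```text
TCP in tunnel frame -0.1802 -0.0064 0.2698 F tunnel -0.3 -0.2 0.8
t 37.92 pos [ 0.3899 -0.1808  0.2698] head -36.88 F [-0.3 -0.   0.8] open 0.0005
roll -0.04
tool shift cm [-6.56 11.62  6.98] norm 0.151
```

View pics/s33.png

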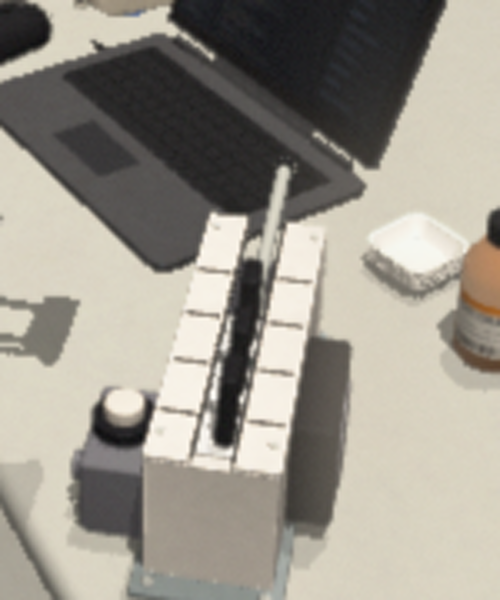

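View pics/t33.png

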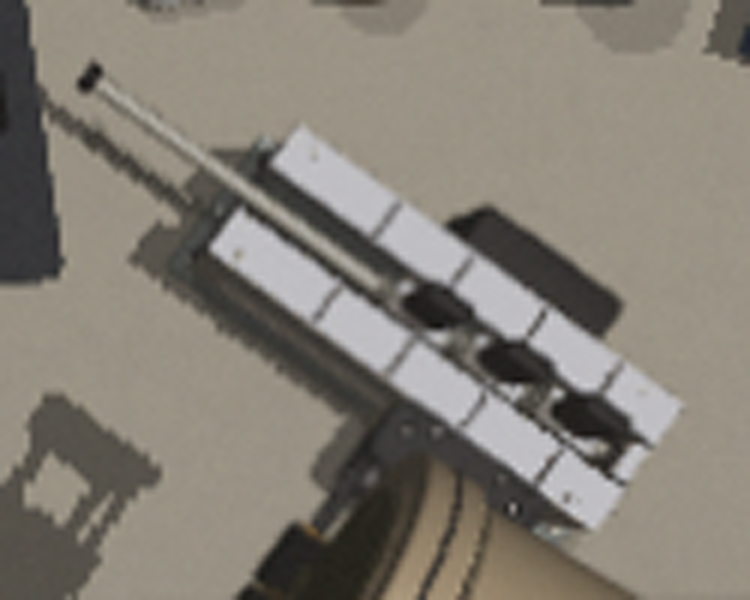

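```bash
python3 - <<'E'
from tun import *
p=np.load('tun.npy')
a=cv2.imread("pics/top33.png"); k=10; o=(395,190)
x=cv2.resize(a[190:250,395:470],None,fx=k,fy=k,interpolation=cv2.INTER_CUBIC)
for y in(-.008,-.055,-.102):
  for z in(.093,.1465):
    q=[(sx*.006,y+sy*.013,z) for sx,sy in((1,1),(1,-1),(-1,-1),(-1,1))]
    w=((proj("top",T(p,q))-o+.5)*k-.5).astype(int); cv2.polylines(x,[w],True,(0,255,0) if z<.1 else (0,0,255),1)
cv2.imwrite("pics/t35.png",x)
E
```

```text
(no output)
```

View pics/t35.png

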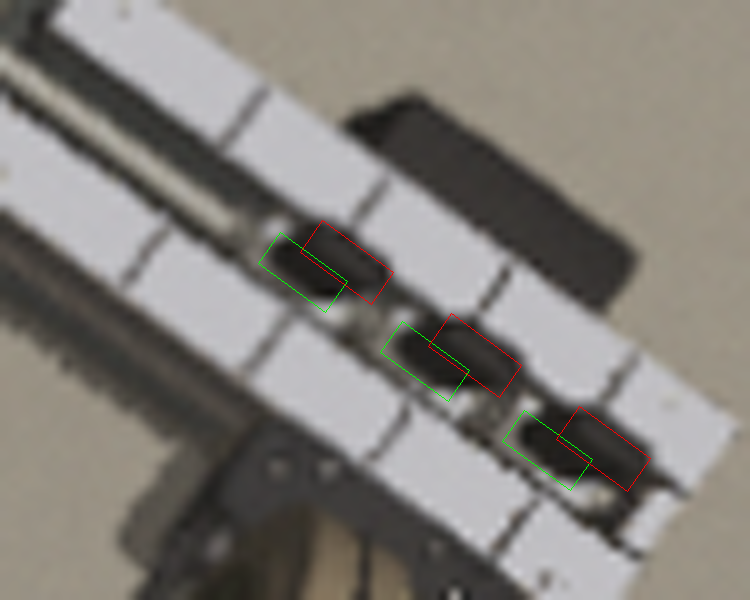

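View pics/t34.png

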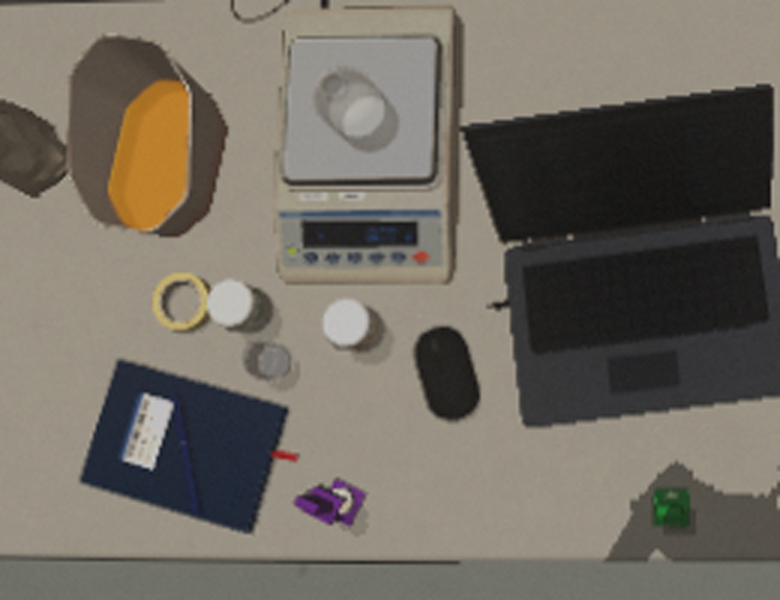

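View pics/scene33.png

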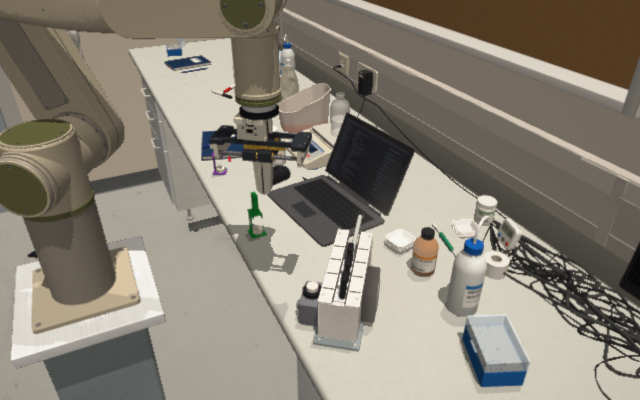

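```bash
python3 - <<'E'
from tun import *
p=np.load('tun.npy')
def own(X):
    d=np.atleast_2d(X)-np.r_[p[:2],0]; c,s=np.cos(p[2]),np.sin(p[2]); return np.c_[c*d[:,0]+s*d[:,1],-s*d[:,0]+c*d[:,1],d[:,2]]
up=lambda a,k,o:(np.array(a,float)+.5)/k-.5+np.array(o)
for z in(.068,.072,.076,.08,.084): print(own(back("top",up((445,492),6,(355,165)),z)).round(4),own(back("scene",up((91,303),4,(290,210)),z)).round(4))
b=cv2.imread("pics/scene33.png")
x=cv2.resize(b[275:325,290:340],None,fx=12,fy=12,interpolation=cv2.INTER_CUBIC)
a=np.linspace(0,6.28,40)
for z,c in((.072,(0,255,0)),(.078,(0,0,255))):
    q=np.c_[-.064+.013*np.cos(a),-.072+.013*np.sin(a),0*a+z]
    cv2.polylines(x,[((proj("scene",T(p,q))-(290,275)+.5)*12-.5).astype(int)],True,c,1)
cv2.imwrite("pics/s36.png",x)
E
```

```text
[[-0.0655 -0.0767  0.068 ]] [[-0.0682 -0.0591  0.068 ]]
[[-0.066  -0.0758  0.072 ]] [[-0.0673 -0.0635  0.072 ]]
[[-0.0665 -0.075   0.076 ]] [[-0.0664 -0.0679  0.076 ]]
[[-0.0671 -0.0741  0.08  ]] [[-0.0655 -0.0722  0.08  ]]
[[-0.0676 -0.0732  0.084 ]] [[-0.0646 -0.0766  0.084 ]]
```

View pics/s36.png

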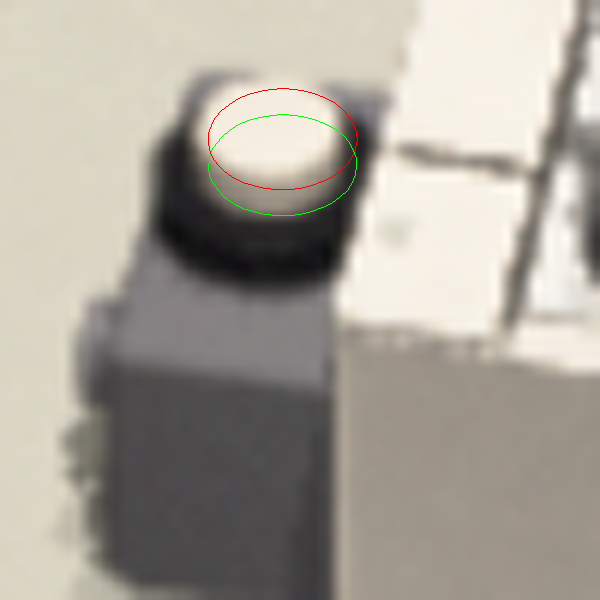

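carry_out:
  commands:
    - [[0,0,0,-7.15],[0,0,0,-7.15],[0,0,0,-7.15],[0,0,0,-7.15],[0,0,0,-7.15],[0,0,0,-7.15],[0,0,0,-7.15],[0,0,0,-7.15],[0,0,0,-7.15],[0,0,0,-7.15],[0,0,0,-7.15],[0,0,0,-7.15],[0,0,0,-4.2],[0,0,0,0],[0,0,0,0]]

```text
t: 39.27
tool_pos: [0.3908, -0.1817, 0.2685]
orientation: [-0.998, -2.978, -0.0]
force: [-0.3, 0.1, 0.6]
opening: 0.0006
```

```bash
python3 -c "
from plan import *
p=np.load('tun.npy')
plan(T(p,(-.0665,-.073,.2))[0])
"
```

```text
t 39.27 pos [ 0.3908 -0.1817  0.2685] head 52.93 F [-0.3  0.1  0.6] open 0.0006
tool shift cm [-11.27  -6.6    6.85] norm 0.147
```

carry_out:
  commands:
    - [[-2.2,-1.3,0,0],[-3,-1.8,0,0],[-3,-1.8,0,0],[-2.1,-1.2,1,0],[-0.97,-0.5,3,0],[0,0,3,0],[0,0,2.8,0],[0,0,2,0],[0,0,1,0],[0,0,0.6,0],[0,0,0,0],[0,0,0,0],[0,0,0,0]]

```text
t: 40.35
tool_pos: [0.4418, -0.3024, 0.1364]
orientation: [0.994, 2.977, -0.002]
force: [0.0, 0.3, -0.9]
opening: -0.0001
```

```bash
python3 chk.py 40 -.0665 -.073 .1; python3 -c "
from plan import *
p=np.load('tun.npy')
plan(T(p,(-.0665,-.073,.1))[0])"
```

```text
TCP in tunnel frame -0.0658 -0.0726 0.1364 F tunnel -0.2 0.2 -0.9
t 40.35 pos [ 0.4418 -0.3024  0.1364] head 53.08 F [ 0.   0.3 -0.9] open -0.0001
roll 89.92
tool shift cm [-0.04 -0.07  3.64] norm 0.036
t 40.4 pos [ 0.4417 -0.3024  0.1364] head 53.09 F [-0.3  0.2  0.5] open 0.0005
tool shift cm [ 0.07 -0.04  3.64] norm 0.036
```

View pics/s40.png

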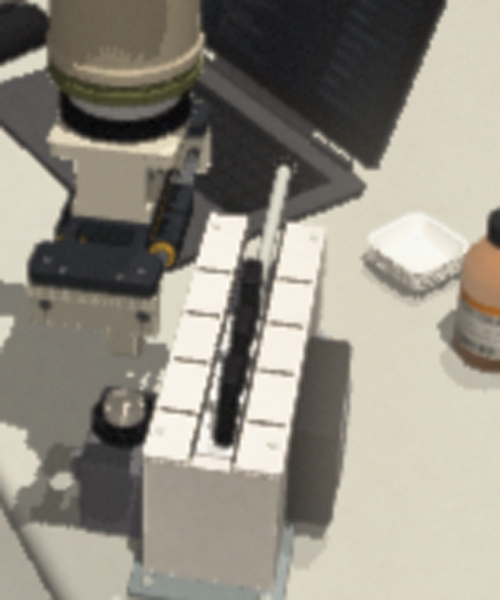

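carry_out:
  commands:
    - [[0,0,1,0],[0,0,1.3,0],[0,0,1,0],[0,0,0.4,0],[0,0,0,0],[0,0,0,0],[0,0,0,0]]

```text
t: 40.98
tool_pos: [0.4408, -0.3017, 0.0977]
orientation: [0.994, 2.98, -0.0]
force: [-0.1, 0.0, 0.3]
opening: 0.0007
```

carry_out:
  commands:
    - [[0,0,0.2,0],[0,0,0.2,0],[0,0,0.2,0],[0,0,0,0],[0,0,0,0]]

```text
t: 41.4
tool_pos: [0.4412, -0.3021, 0.0921]
orientation: [0.994, 2.979, -0.001]
force: [1.0, -0.3, 3.3]
opening: 0.0004
```

carry_out:
  commands:
    - [[0,0,0.2,0],[0,0,0.15,0],[0,0,0,0],[0,0,0,0]]

```text
t: 41.73
tool_pos: [0.4413, -0.3021, 0.09]
orientation: [0.994, 2.979, -0.001]
force: [-4.2, 4.3, 19.1]
opening: 0.0005
```

carry_out:
  commands:
    - [[0,0,0.15,0],[0,0,0,0],[0,0,0,0]]

```text
t: 41.98
tool_pos: [0.4415, -0.3022, 0.0899]
orientation: [0.993, 2.979, -0.001]
force: [-9.3, 7.9, 29.4]
opening: 0.0004
```

```bash
python3 -c "
from plan import *
b=snap('scene','pics/scene41.png')[:,:,::-1]
cv2.imwrite('pics/s41.png',cv2.resize(b[265:335,280:350],(600,600),interpolation=cv2.INTER_CUBIC))
print(robot.read_state()['force'],robot.read_state()['wrist_torque'])"
```

```text
[-8.84025313  7.57890001 28.62256438] [ 1.31551184  1.75390228 -0.03486663]
```

View pics/s41.png

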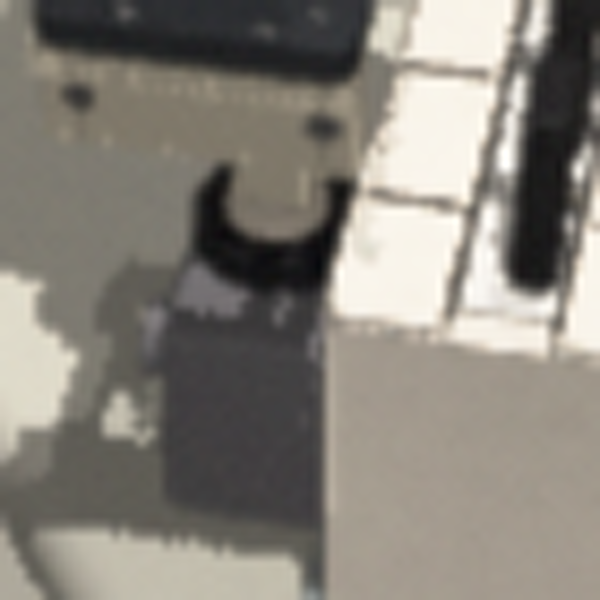

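carry_out:
  commands:
    - [[0,0,-0.25,0],[0,0,0,0],[0,0,0,0]]

```text
t: 42.28
tool_pos: [0.4413, -0.3021, 0.0902]
orientation: [0.994, 2.979, -0.001]
force: [-1.3, 1.2, 9.9]
opening: 0.0005
```

carry_out:
  commands:
    - [[0,0,-0.1,0],[0,0,0,0],[0,0,0,0]]

```text
t: 42.53
tool_pos: [0.4412, -0.3021, 0.0905]
orientation: [0.994, 2.979, -0.001]
force: [0.9, -1.2, 5.4]
opening: 0.0005
```

carry_out:
  commands:
    - [[0,0,-0.1,0],[0,0,0,0],[0,0,0,0]]

```text
t: 42.78
tool_pos: [0.4411, -0.3019, 0.0913]
orientation: [0.994, 2.979, -0.0]
force: [1.6, -2.1, 3.8]
opening: 0.0007
```

carry_out:
  commands:
    - [[0,0,-0.1,0],[0,0,0,0],[0,0,0,0]]

```text
t: 43.03
tool_pos: [0.4408, -0.3017, 0.0921]
orientation: [0.994, 2.98, -0.0]
force: [2.2, -1.4, 3.1]
opening: 0.0002
```

carry_out:
  commands:
    - [[0,0,-0.1,0],[0,0,0,0],[0,0,0,0]]

```text
t: 43.28
tool_pos: [0.4406, -0.3015, 0.0929]
orientation: [-0.994, -2.98, -0.0]
force: [1.5, -1.4, 2.9]
opening: 0.0004
```

carry_out:
  commands:
    - [[0,0,-0.1,0],[0,0,0,0],[0,0,0,0]]

```text
t: 43.53
tool_pos: [0.4405, -0.3015, 0.0938]
orientation: [-0.994, -2.98, -0.0]
force: [0.9, 0.4, 2.8]
opening: 0.0007
```

carry_out:
  commands:
    - [[0,0,-0.1,0],[0,0,0,0],[0,0,0,0]]

```text
t: 43.78
tool_pos: [0.4405, -0.3014, 0.0948]
orientation: [-0.994, -2.979, -0.0]
force: [0.0, -0.7, 2.1]
opening: 0.0004
```

carry_out:
  commands:
    - [[0,0,-1,0],[0,0,-2,0],[0,0,-3,0],[0,0,-3,0],[0,0,-3,0],[2,0,-1,0],[3,0,0,0],[3,0,0,0],[3,0,0,0],[0,0,0,0],[0,0,0,0],[0,0,0,0],[0,0,0,0]]

```text
t: 44.87
tool_pos: [0.3533, -0.2361, 0.2254]
orientation: [0.994, 2.98, -0.0]
force: [-0.1, 0.7, 0.9]
opening: 0.0007
```

```bash
python3 chk.py 50 0 0 .2; python3 -c "
from h import *
a=snap('top','pics/top50.png')[:,:,::-1]
cv2.imwrite('pics/t50.png',cv2.resize(a[165:265,355:480],None,fx=6,fy=6,interpolation=cv2.INTER_CUBIC))
"
```

```text
TCP in tunnel frame -0.1763 -0.0725 0.2254 F tunnel -0.5 0.5 0.9
t 44.87 pos [ 0.3533 -0.2361  0.2254] head 53.1 F [-0.1  0.7  0.9] open 0.0007
roll 89.93
tool shift cm [ 7.25 17.63  2.54] norm 0.192
```

View pics/s50.png

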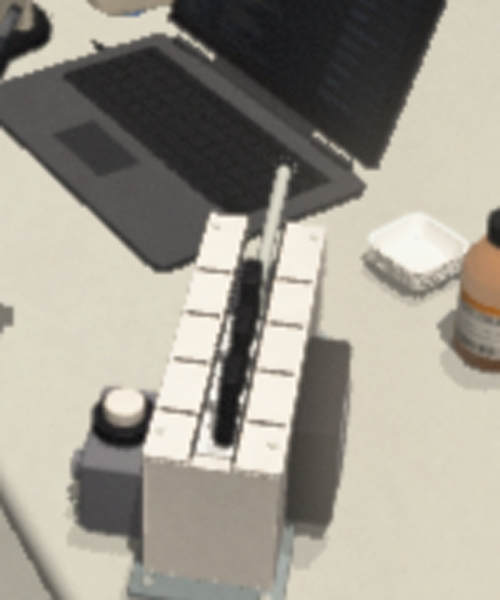

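View pics/t50.png

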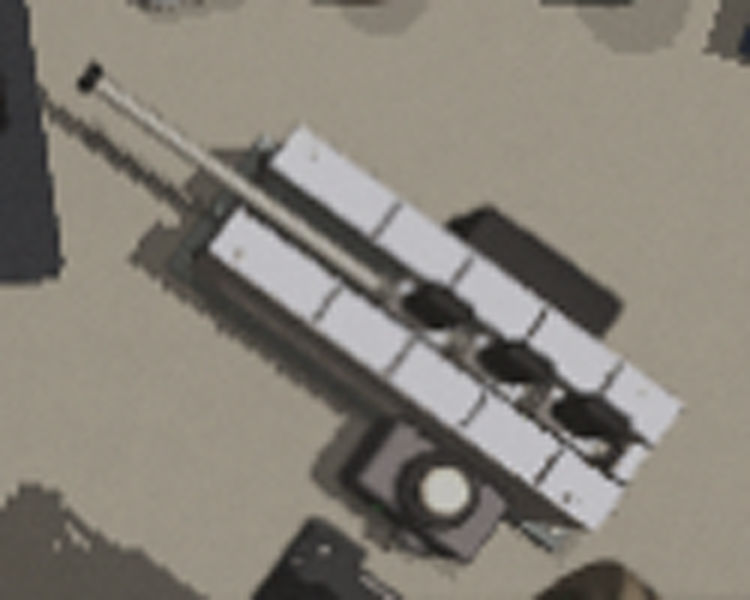

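```bash
python3 -c "
from plant import robot
print(robot.close_job())"
```

```text
the job is handed in; nothing more can be done
None
```

I loaded the three carriers on the bench (no fourth was in view), then pressed the start button and handed the job in at about 45 s. They hang at index pairs 4, 3 and 2. The green and purple look-alikes and the bystanders were left alone.

- **Carriers:** The last pictures show the three grips in line with their index lines, within about 2–3 mm by projection. They hang upright and let go.
- **Button:** It hit its stop at about 29 N. Backing off, the spring force was still there after about 5 mm, so it was pressed well past 4.2 mm. The last pictures show it up again, with the arm clear.
- **Flaps:** I could not see them in either camera. I take them as shut because the outermost carrier's rear edge is about 9 cm past the entrance face.
- **Disagreement:** The two cameras differed by about 1 px (a few mm) on the tunnel's position. One reading of the first carrier put it about 4 mm off, so I moved it a little before letting go.

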